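# Walk the light bar end over end into its lamp base and press it home

## Task

The battery lamp's heavy light bar must not be picked up: keeping one end down all the time, walk it end over end to its aluminium base, first standing it on the end nearer the base and laying it gently over so that its other end comes down on the front part of the base's plate, before the two cheeks, then standing it up on that end and laying it over into the base, its stick between the cheeks. Then press its far end down until the black seat under it is fully home and the bar lies level. Let go, and leave the dice, cup, coaster and remote where they are.

Things in the scene. Friction and masses are not known exactly. Their poses are not given: they have to be found in the camera images.
- bar_center (a point): Centre, half-way up, of the loose light bar: dog-bone shaped, 162 mm long, 0.26 to 0.49 kg, a white stick 22 mm wide and 22 mm high between two grey round end lobes. x runs along the bar from its tail end to its leading end, y across, z up at the start.
- bar_lead (a point): Centre of the lobe at the end nearer the base at the start, 65 mm from the bar's centre, 16 mm above what it rests on; axes as bar_center. Each lobe is a disc, 32 mm across, 24 mm thick, disc axis across the bar, with a steel swivel pin (18 mm across) through its middle, 34 mm over the pin's flat ends. Gripped by the pin, the bar turns freely about it. A lobe rolls ahead some 50 mm as the bar goes over on it.
- bar_tail (a point): Centre of the like lobe (and of its pin) at the end farther from the lamp base at the start, 65 mm from the bar's centre, 130 mm from the other lobe's centre. Axes as bar_center.
- lamp_base: Fixed aluminium base, a plate 285 x 56 x 8 mm. Origin on the table midway between the seats; x from the near seat (towards the bar's start) to the far seat, y across, z up. The plate spans x -150 to 135 mm. Two cheeks at x -20 to 20 mm, up to 38 mm above the table, flared on top, leave a 30 mm slot for the bar's stick. Switch block at x 104 to 132 mm, 41 mm high with its toggle.
- near_seat (a point): Top of the plate where the near lobe's centre belongs at the end, at x = -65 mm of the base, 8 mm above the table: plain flat plate, which runs on 85 mm in front of it so that the lobe can be set down there and roll up to its place.
- far_seat (a point): Top of the plate under the far lobe's place, at x = +65 mm of the base, 8 mm above the table. The black seat (44 x 44 mm) stands over it, its top 6 mm higher than the plate until it is pressed down.
- seat_bed (a joint): Travel of the black far seat: 0 = up, 0.006 m = fully home (its top flush with the plate). It is stiff: it takes 8 N to move, stays where it is left, and the resting bar's weight alone does not move it.
- die0: White die, an 18 mm cube, bystander; origin at the centre of its underside.
- die1: White die, an 18 mm cube, bystander; origin at the centre of its underside.
- die2: White die, an 18 mm cube, bystander; origin at the centre of its underside.
- die3: White die, an 18 mm cube, bystander; origin at the centre of its underside.
- dice_cup: Red dice cup, 76 mm across, 95 mm high, bystander; origin at the centre of its underside.
- coaster: Steel coaster, 90 mm across, 5 mm thick, bystander; origin at the centre of its underside.
- remote: Black remote control, 170 x 45 x 18 mm, bystander; origin at the centre of its underside.
There are look-alikes about, which are no part of the job. Of the things like the part that bears bar_center, leave any that is red; of the rest the larger one is meant.

How it is judged:
On the way, in this order (a step that is already met when the one before it is completed fails the run):
1. the bar stands upright on its leading end (angle between bar_center's own x axis and vertical above 2.75 rad and height (world z) of bar_tail above 0.128 m and height (world z) of bar_lead below 0.045 m), for 0.02 s.
2. it has been laid over: the tail end is down on the front part of the plate, the leading end on the table behind it (height (world z) of bar_tail below 0.03 m and height (world z) of bar_lead below 0.028 m and x of bar_tail in the frame of lamp_base between -0.155 and -0.03 m and y of bar_tail in the frame of lamp_base between -0.04 and 0.04 m), for 0.2 s.
3. the bar stands upright on its tail end on the plate (angle between bar_center's own x axis and vertical below 0.39 rad and height (world z) of bar_lead above 0.135 m and height (world z) of bar_tail below 0.045 m and x of bar_tail in the frame of lamp_base above -0.155 m), for 0.02 s.
4. the bar lies in the base and its far seat is pressed home (x of bar_center in the frame of lamp_base between -0.012 and 0.012 m and y of bar_center in the frame of lamp_base between -0.007 and 0.007 m and x of bar_lead in the frame of lamp_base above 0.045 m and z of each of bar_lead, bar_tail in the frame of lamp_base below 0.0275 m and angle between the x axis of bar_center and the x axis of lamp_base, either way round below 0.09 rad and value of joint seat_bed above 0.0045 m), for 0.2 s.
At the end, for the whole second after the job is handed in: The released bar lies still in the base, leading end on the far seat: centre within 12 mm lengthwise and 7 mm sideways of the base's middle, in line within 0.09 rad, both lobe centres under 27.5 mm above the table, the black seat pressed at least 4.5 of its 6 mm (all of step 4 and linear speed of bar below 0.02 m/s); the robot touches nothing.
It fails at once if the bar is lifted clear: both ends well off what they stood on (both lobe centres above 48 mm) (height (world z) of each of bar_lead, bar_tail above 0.048 m).
It fails at once if the bar is dropped or thrown over (faster than 0.6 m/s at its middle) (linear speed of bar above 0.6 m/s).
It fails at once if a bystander is pushed by more than 30 mm (distance of any of die0, die1, die2, die3, dice_cup, coaster, remote from where it was at the start of the episode above 0.03 m).
It also fails if it takes over 66 s, if anything falls off the work surface, if the arm or the gripper's body presses on something with over 40 N, if the wrist force passes 120 N, or if a joint passes its speed limit or range.

## Robot

A 7-joint arm with a two-finger parallel gripper is mounted at the origin on the work surface. World frame = base frame: x ahead of the robot, y to its left, z up, the work surface at z = 0. Lengths are in m, angles in rad, forces in N, time in s.
With the tool pointing down it reaches from about 0.425 to 0.925 m from the base axis. Payload 6.8 kg.
Tool frame: the origin (TCP) lies on the mounting face of the last link; the fingertips stand 173 mm ahead of it and the grasp point (between the pads) lies 155 mm ahead of it; y points along the fingers, x is the direction in which the jaws open and shut, and the axes are right-handed (so a half turn about y gives the same grasp; the last joint's range is limited). The gripper opens to 85 mm and grips with 20 to 120 N. Pads are 22 mm wide; open, the fingers measure 114 mm over their backs; the gripper's body (76 mm by 85 mm) begins 54 mm behind the grasp point. The pads swing forward as they close: fully open they stand 13 mm farther back than shut.
Start: joints at [-1.402, 0.477, 0.022, 1.555, -0.011, 1.109, -0.083], TCP at [0.184, 0.649, 0.405] pointing down, gripper open.
Joint ranges: [-2.96, 2.96], [-0.34, 2.1], [-1.41, 1.46], [0.24, 2.44], [-1.37, 4.51], [0.17, 1.92], [-2.96, 2.96]. Speed limits (rad/s): [2.39, 2.39, 3.14, 3.14, 3.14, 3.14, 3.14].

## Interface

Orientations are given as a rotation vector (axis times angle).
In Python, from bench import r gives the robot as it stands.
- The arm moves only by the tool step_arm, never from a script. Its arguments are lists of equal length, an entry for each row: "xyz": the shift along the tool's x, y, z scaled (see below), a list of three; "rotation": the turn, a rotation vector about the tool's x, y, z scaled (see below), a list of three. A call has 1 to 20 rows; each row is the pose to reach, as a shift and turn from the pose measured when the call began, along the tool's axes at that moment; what a row does not reach only later rows make up. The controller multiplies each number of a shift by 30 cm and each number of a turn by 90 degrees. A row lasts 1/8 s, in which the tool goes at most 62.5 mm and 10.7 degrees, less where a joint would pass 70% of its speed; a pose out of reach is approached as far as the arm can. A call with a number of a shift or a turn outside -1 to 1 is refused whole. A call with a gripper value outside its range is refused whole. "grip" is the closure, from 0 (fully open) to 1 (shut), set as the call begins (left out, the last holds). The fingers move at their own pace and stop on an object; "force" is the grip in N (left out, the last holds). Time passes only in rows, so rows that repeat a pose let the fingers close. It gives the time, the measured TCP pose, the force and the opening at its end, in the units of the state.
- r.get_obs(): the state, without advancing time (a new reading comes with each control period).
- r.grab_frame(name): name is "scene" or "top" or "wrist"; returns a dict with "pixels" (480x640x3 uint8, red, green, blue), "fx", "fy", "cx", "cy" (pixels), "position" and "attitude" of the camera in the world; the wrist camera has in their place "mount" (4x4, takes a point from camera to tool coordinates, whose origin is the TCP and whose axes are the tool frame's). Camera axes: x right, y down, z forward; pixel columns grow to the right and rows downward; lengths in m; the calibration is good to about 2 mm. A picture is of the moment at which its call begins: read the wrist's pose just before it. There is no depth.
- r.hand_in(): hands the job in, once; it reports no verdict.
The state is a dict: "clock": time; "joints": joint angles; "qvel": joint speeds; "tau": joint torques, N m; "tcp_pos": TCP position; "orientation": TCP orientation; "contact_force": force on the tool from outside, world axes, zero at the start; "moment": the same for the moment, N m; "grip_width": finger opening in m.
Only numpy, scipy, OpenCV 4.12 (cv2) and the standard library are available. Lean on these libraries where they do the work, as an engineer would, in place of code of your own. Each camera call takes 0.05 s, during which the arm holds its last target.

## Working session

There is one attempt and no reset: what is moved stays moved. The work goes in short steps, Python scripts to look and compute and a tool call to move; the robot and the scene stay as the last step left them, time stands still between calls to the robot, and variables do not carry over. Pictures are saved under pics/ and viewed, and the job is handed in when it is done.

Besides the shell and the picture viewer there is one more tool, called after "Emit:" by a JSON object that holds its "api" and its "payload", one argument or row to a line. step_arm: Moves the arm, as the interface text tells. Its arguments: {"type":"object","properties":{"xyz":{"type":"array"},"rotation":{"type":"array"},"grip":{"type":"number"},"force":{"type":"number"}},"required":["xyz","rotation"]}

```bash
mkdir -p pics; ls
cat > h.py <<'E'
from bench import r
import numpy as np, cv2
from scipy.spatial.transform import Rotation as R
def save(name,fn):
    f=r.grab_frame(name); cv2.imwrite('pics/'+fn,cv2.cvtColor(f['pixels'],cv2.COLOR_RGB2BGR)); return f
E
python3 - <<'E'
from h import *
o=r.get_obs(); print(o)
for n in('scene','top','wrist'):
    f=save(n,n+'0.png'); print({k:v for k,v in f.items() if k!='pixels'})
E
```

```text
pics
{'clock': 0.0, 'joints': array([-1.40209259,  0.47784754,  0.02235406,  1.5564645 , -0.01148905,
        1.10929754, -0.08307401]), 'qvel': array([ 7.34140267e-04,  1.64603747e-03,  4.72524728e-04,  1.89237288e-03,
       -1.11029262e-04,  2.13097275e-03,  2.62704815e-05]), 'tau': array([ 2.91954648e-04, -5.96456945e+01,  1.60828941e+00, -2.81185806e+01,
        1.25150554e-02,  9.38710989e-03, -1.94174277e-05]), 'tcp_pos': array([0.18439105, 0.64904085, 0.40368838]), 'orientation': array([-1.32880035, -1.0019552 ,  1.00429476]), 'contact_force': array([-0.50085892,  0.22492359, -0.53726333]), 'moment': array([-0.03066963, -0.00137793,  0.04220516]), 'grip_width': 0.08510748535706736}
{'fx': 621.0085733393678, 'fy': 621.0085733393678, 'cx': 317.83068415398543, 'cy': 240.136724716767, 'position': array([1.50487698, 0.33342523, 0.8835369 ]), 'attitude': array([-1.36775891, -2.04576146,  1.02870393])}
{'fx': 552.5760011478053, 'fy': 552.5760011478053, 'cx': 312.91992299663667, 'cy': 239.52061075397094, 'position': array([ 0.31592437, -0.11123599,  1.36734847]), 'attitude': array([-2.18303261,  2.12516406, -0.11922718])}
{'fx': 334.2527078814986, 'fy': 334.2527078814986, 'cx': 323.19586524127567, 'cy': 240.0458543650668, 'mount': array([[ 9.99999011e-01,  7.22995367e-04,  1.20634741e-03,
        -6.44056558e-04],
       [-9.67269909e-04, -2.69119214e-01,  9.63106387e-01,
         3.06615132e-02],
       [ 1.02097272e-03, -9.63106602e-01, -2.69118248e-01,
         6.80123283e-02],
       [ 0.00000000e+00,  0.00000000e+00,  0.00000000e+00,
         1.00000000e+00]])}
```

View pics/scene0.png

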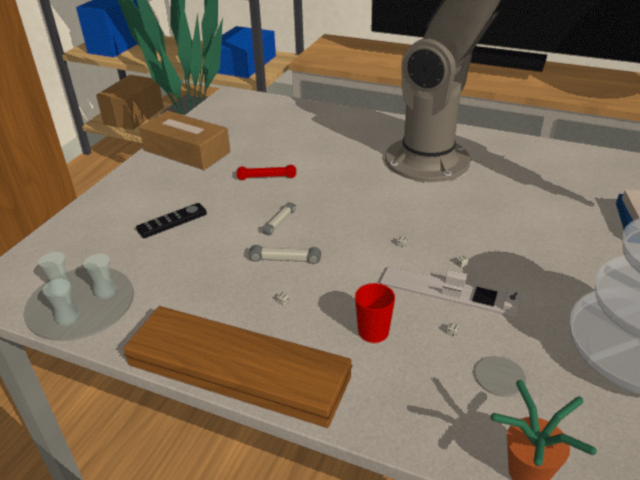

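View pics/top0.png

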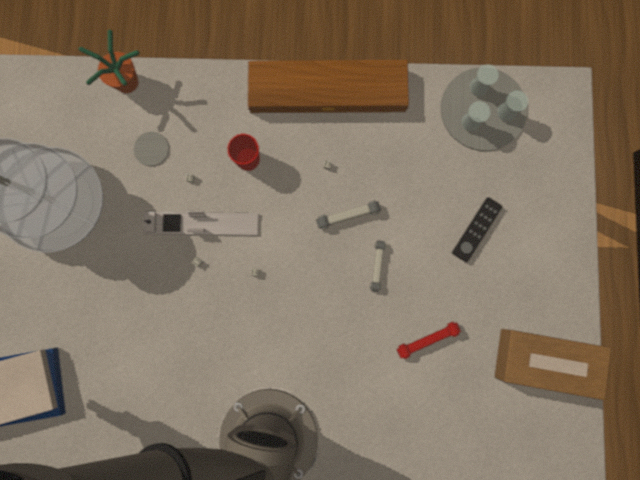

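View pics/wrist0.png

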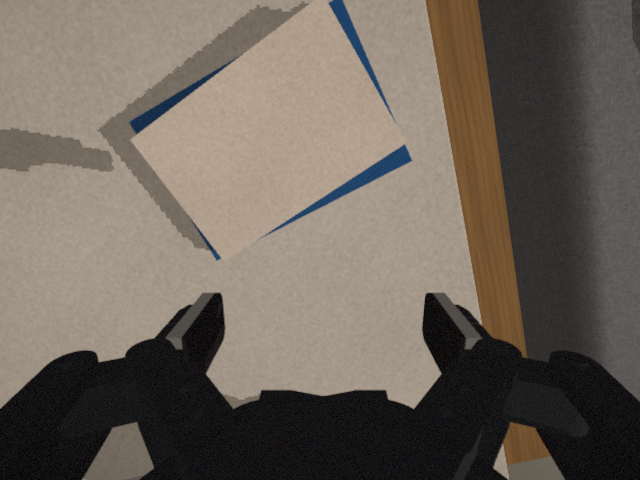

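Run:
```python
from h import *
o=r.get_obs(); print(R.from_rotvec(o['orientation']).as_matrix().round(3))
for k,p,a in [('top',[ 0.31592437, -0.11123599,  1.36734847],[-2.18303261,  2.12516406, -0.11922718])]:
    print(R.from_rotvec(a).as_matrix().round(3))
```

```text
[[ 0.273 -0.    -0.962]
 [ 0.962 -0.001  0.273]
 [-0.001 -1.    -0.   ]]
[[ 0.027 -0.992  0.12 ]
 [-1.    -0.026  0.012]
 [-0.009 -0.121 -0.993]]
```

Run:
```python
from h import *
im=cv2.imread('pics/top0.png')
a=cv2.resize(im[150:300,120:280],None,fx=5,fy=5,interpolation=cv2.INTER_CUBIC); cv2.imwrite('pics/c1.png',a[:600])
b=cv2.resize(im[190:305,300:420],None,fx=5,fy=5,interpolation=cv2.INTER_CUBIC); cv2.imwrite('pics/c2.png',b)
s=cv2.imread('pics/scene0.png')
c=cv2.resize(s[190:320,235:535],None,fx=2.6,fy=2.6,interpolation=cv2.INTER_CUBIC); cv2.imwrite('pics/c3.png',c)
```

```text
(no output)
```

View pics/c1.png

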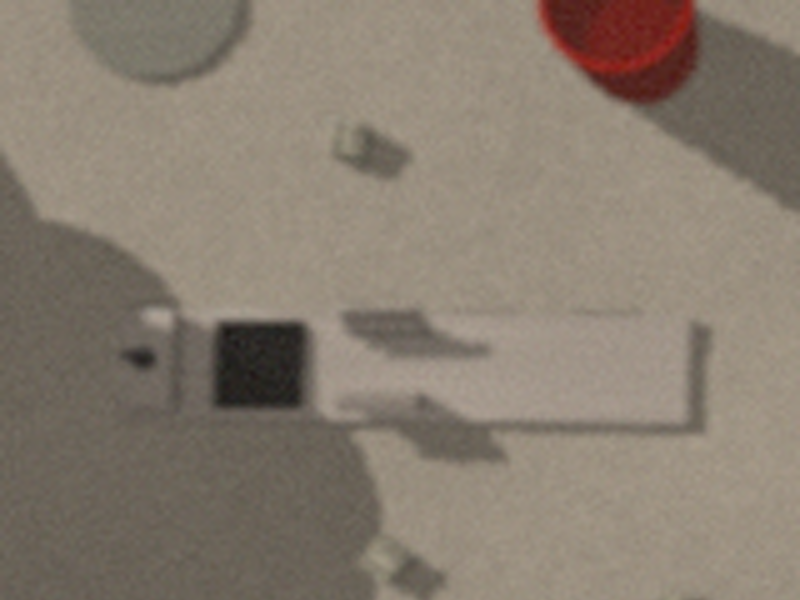

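View pics/c2.png

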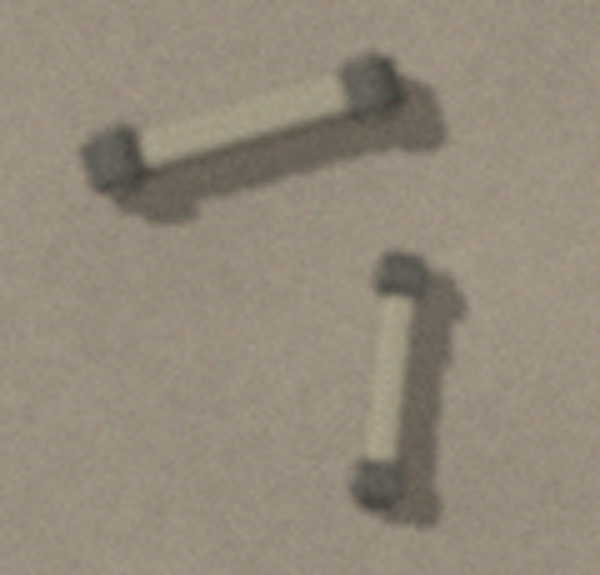

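View pics/c3.png

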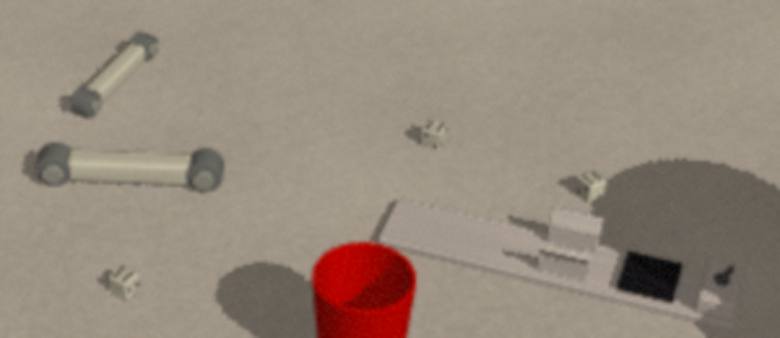

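```bash
cat >> h.py <<'E'
TOP=dict(f=552.5760011478053,c=(312.91992299663667,239.52061075397094),p=np.array([ 0.31592437, -0.11123599,  1.36734847]),a=[-2.18303261,  2.12516406, -0.11922718])
SC=dict(f=621.0085733393678,c=(317.83068415398543,240.136724716767),p=np.array([1.50487698, 0.33342523, 0.8835369 ]),a=[-1.36775891, -2.04576146,  1.02870393])
def ray(cam,uv,z):
    d=R.from_rotvec(cam['a']).apply([(uv[0]-cam['c'][0])/cam['f'],(uv[1]-cam['c'][1])/cam['f'],1])
    return cam['p']+d*(z-cam['p'][2])/d[2]
E
python3 - <<'E'
from h import *
C1=lambda x,y:(120+(x+.5)/5-.5,150+(y+.5)/5-.5)
C2=lambda x,y:(300+(x+.5)/5-.5,190+(y+.5)/5-.5)
C3=lambda x,y:(235+(x+.5)/2.6-.5,190+(y+.5)/2.6-.5)
for n,uv,z in [('lead',C2(114,158),.018),('tail',C2(371,86),.018),('pr1',C1(690,315),.008),('pr2',C1(690,428),.0),('pl2',C1(320,420),.008),('seat',C1(260,365),.014),('sw',C1(150,362),.0),('cup',(243,148),.095)]:
    print(n,ray(TOP,uv,z).round(4))
for n,uv,z in [('lead',C3(206,170),.016),('tail',C3(53,163),.016),('corner near',C3(398,200),.008),('corner near2',C3(380,241),.008),('seat',C3(650,275),.014)]:
    print('S',n,ray(SC,uv,z).round(4))
for uv in [(190,178),(200,262),(257,272),(329,165)]: print('die',ray(TOP,uv,.018))
E
```

```text
lead [ 0.5257 -0.1173  0.018 ]
tail [ 0.565  -0.2436  0.018 ]
pr1 [0.5447 0.0448 0.008 ]
pr2 [0.4889 0.0435 0.    ]
pl2 [0.4871 0.2268 0.008 ]
seat [0.5131 0.2567 0.014 ]
sw [0.5152 0.3159 0.    ]
cup [0.6842 0.0756 0.095 ]
S lead [ 0.526  -0.1162  0.016 ]
S tail [ 0.5656 -0.2432  0.016 ]
S corner near [0.4948 0.046  0.008 ]
S corner near2 [0.5497 0.0485 0.008 ]
S seat [0.5166 0.2599 0.014 ]
die [0.62621671 0.21612002 0.018     ]
die [0.41671659 0.18014408 0.018     ]
die [0.39596228 0.03932138 0.018     ]
die [ 0.6682023  -0.13020535  0.018     ]
```

```bash
cat >> h.py <<'E'
def Rt(phi): # jaw dir angle phi (rad), tool down
    x=np.array([np.cos(phi),np.sin(phi),0]);y=np.array([0,0,-1.]);return R.from_matrix(np.stack([x,y,np.cross(x,y)],1))
def rows(poses,grasp=True):
    """poses: list of (xyz, phi_deg); xyz of grasp point (155 ahead) world"""
    o=r.get_obs(); R0=R.from_rotvec(o['orientation']); p0=o['tcp_pos']
    X=[];W=[]
    for p,ph in poses:
        Rn=Rt(np.radians(ph)); t=np.array(p,float)+(np.array([0,0,.155]) if grasp else 0)
        X.append((R0.inv().apply(t-p0)/.3).round(3).tolist()); W.append(((R0.inv()*Rn).as_rotvec()/(np.pi/2)).round(3).tolist())
    print('xyz',str(X).replace(' ',''));print('rot',str(W).replace(' ','')); print('max',np.abs(X).max(),np.abs(W).max())
def st():
    o=r.get_obs();Rm=R.from_rotvec(o['orientation']).as_matrix()
    print('t',round(o['clock'],2),'tcp',o['tcp_pos'].round(4),'g',(o['tcp_pos']+.155*Rm[:,1]).round(4),'phi',np.degrees(np.arctan2(Rm[1,0],Rm[0,0])).round(2),'tilt',Rm[:,1].round(3),'F',o['contact_force'].round(2),'M',o['moment'].round(2),'w',round(o['grip_width'],4))
E
python3 - <<'E'
from h import *
st()
P=[((.24,.56,.25),63),((.30,.48,.25),52),((.35,.40,.25),40),((.35,.40,.25),40)]
rows(P)
E
```

```text
t 0.15 tcp [0.1844 0.6491 0.4039] g [0.1843 0.6489 0.2489] phi 74.14 tilt [-0.    -0.001 -1.   ] F [0.52 0.27 0.74] M [-0.05 -0.02 -0.  ] w 0.0852
xyz [[-0.235,-0.003,-0.26],[-0.437,-0.003,-0.525],[-0.648,-0.003,-0.758],[-0.648,-0.003,-0.758]]
rot [[0.0,0.124,-0.001],[0.0,0.246,-0.001],[0.0,0.379,-0.001],[0.0,0.379,-0.001]]
max 0.758 0.379
```

Emit:
{"api": "step_arm", "payload": {
  "xyz": [
    [-0.12,0,-0.13],
    [-0.235,0,-0.26],
    [-0.335,0,-0.39],
    [-0.437,0,-0.525],
    [-0.54,0,-0.64],
    [-0.648,0,-0.758],
    [-0.648,0,-0.758],
    [-0.648,0,-0.758]
  ],
  "rotation": [
    [0,0.06,0],
    [0,0.124,0],
    [0,0.185,0],
    [0,0.246,0],
    [0,0.31,0],
    [0,0.379,0],
    [0,0.379,0],
    [0,0.379,0]
  ]
}}

```text
clock: 1.15
tcp_pos: [0.3496, 0.4004, 0.4042]
orientation: [-1.501, -0.547, 0.548]
contact_force: [-0.9, 0.4, -0.4]
grip_width: 0.0856
```

Run:
```python
from h import *
st()
P=[((.35+.15*k/5,.40-.28*k/5,.25),40-38*k/5) for k in range(1,6)]
rows(P)
```

```text
t 1.15 tcp [0.3496 0.4004 0.4042] g [0.3495 0.4003 0.2492] phi 40.09 tilt [-0.001 -0.001 -1.   ] F [-0.93  0.37 -0.43] M [0.03 0.   0.01] w 0.0856
xyz [[-0.044,-0.002,-0.209],[-0.087,-0.002,-0.416],[-0.131,-0.002,-0.624],[-0.175,-0.002,-0.831],[-0.218,-0.002,-1.038]]
rot [[0.0,0.085,-0.001],[0.0,0.17,-0.001],[0.0,0.254,-0.001],[0.0,0.339,-0.001],[0.0,0.423,-0.001]]
max 1.038 0.423
```

Emit:
{"api": "step_arm", "payload": {
  "xyz": [
    [-0.044,0,-0.2],
    [-0.087,0,-0.4],
    [-0.131,0,-0.6],
    [-0.175,0,-0.8],
    [-0.21,0,-1.0],
    [-0.21,0,-1.0],
    [-0.21,0,-1.0]
  ],
  "rotation": [
    [0,0.085,0],
    [0,0.17,0],
    [0,0.254,0],
    [0,0.339,0],
    [0,0.423,0],
    [0,0.423,0],
    [0,0.423,0]
  ]
}}

```text
clock: 2.02
tcp_pos: [0.4944, 0.1321, 0.4042]
orientation: [-1.571, -0.029, 0.031]
contact_force: [0.5, -0.8, 0.6]
grip_width: 0.0857
```

```bash
cat >> h.py <<'E'
def wcam():
    o=r.get_obs(); f=r.grab_frame('wrist'); M=f['mount']; Rm=R.from_rotvec(o['orientation'])
    cam=dict(f=f['fx'],c=(f['cx'],f['cy']),p=o['tcp_pos']+Rm.apply(M[:3,3]),a=(Rm*R.from_matrix(M[:3,:3])).as_rotvec().tolist())
    return cam,cv2.cvtColor(f['pixels'],cv2.COLOR_RGB2BGR)
def proj(cam,P):
    q=R.from_rotvec(cam['a']).inv().apply(np.array(P)-cam['p']); return cam['f']*q[0]/q[2]+cam['c'][0],cam['f']*q[1]/q[2]+cam['c'][1]
E
python3 - <<'E'
from h import *
st()
c,im=wcam(); cv2.imwrite('pics/w1.png',im); print(c)
import json; json.dump({k:np.array(v).tolist() for k,v in c.items()},open('w1.json','w'))
E
```

```text
t 2.02 tcp [0.4944 0.1321 0.4042] g [0.4942 0.132  0.2492] phi 2.2 tilt [-0.001 -0.001 -1.   ] F [ 0.51 -0.82  0.61] M [ 0.06 -0.01 -0.04] w 0.0857
{'f': 334.2527078814986, 'c': (323.19586524127567, 240.0458543650668), 'p': array([0.49171405, 0.19952245, 0.37346013]), 'a': [2.868935806325203, 0.056679446574246485, 0.006436104309791044]}
```

View pics/w1.png

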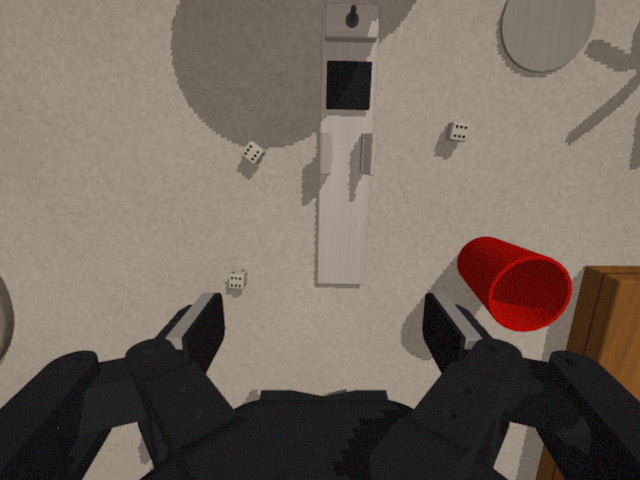

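Run:
```python
from h import *
im=cv2.imread('pics/w1.png')
a=cv2.resize(im[50:150,290:410],None,fx=6,fy=6,interpolation=cv2.INTER_CUBIC)
b=cv2.resize(im[200:300,290:410],None,fx=6,fy=6,interpolation=cv2.INTER_CUBIC)
cv2.imwrite('pics/w1a.png',a);cv2.imwrite('pics/w1b.png',b)
```

```text
(no output)
```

View pics/w1a.png

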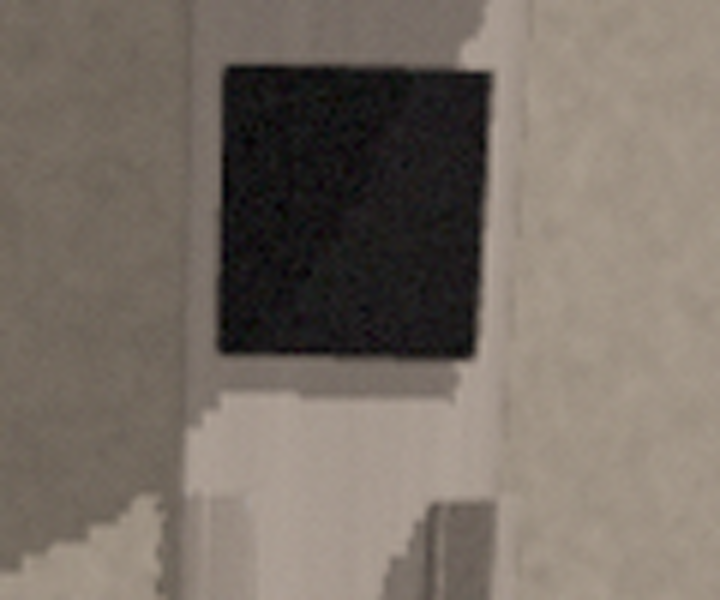

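View pics/w1b.png

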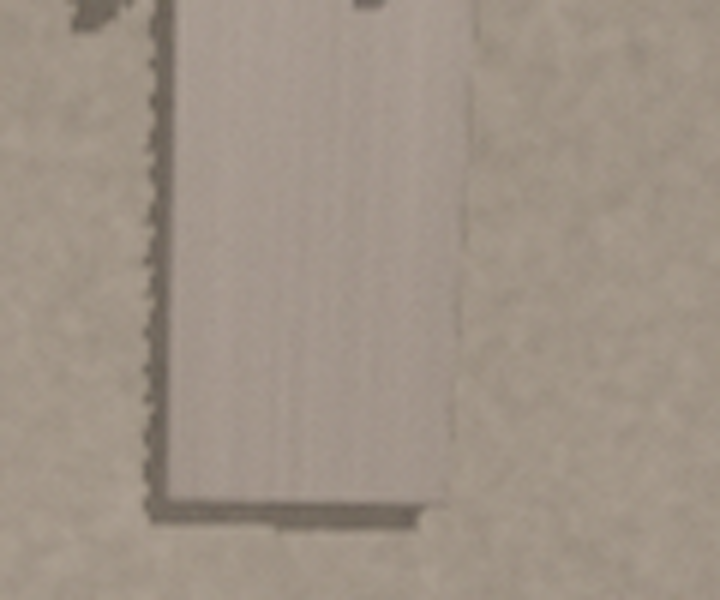

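Run:
```python
from h import *
import json
from scipy.optimize import least_squares
c=json.load(open('w1.json')); c['p']=np.array(c['p'])
A=lambda x,y:(290+(x+.5)/6-.5,50+(y+.5)/6-.5); B=lambda x,y:(290+(x+.5)/6-.5,200+(y+.5)/6-.5)
obs=[((.087,.022,.014),A(222,66)),((.087,-.022,.014),A(493,72)),((.043,-.022,.014),A(475,357)),((.043,.022,.014),A(219,353)),((-.15,.028,.008),B(167,502)),((-.15,-.028,.008),B(450,502))]
def W(q,p): return [q[0]+p[0]*np.cos(q[2])-p[1]*np.sin(q[2]),q[1]+p[0]*np.sin(q[2])+p[1]*np.cos(q[2]),p[2]]
f=lambda q:np.concatenate([np.array(proj(c,W(q,p)))-uv for p,uv in obs])
s=least_squares(f,[.515,.195,1.58]); print(s.x,np.degrees(s.x[2]),s.fun.round(1))
for p,uv in obs: print(ray(c,uv,p[2]).round(4))
# top cross-check
for p in [(-.15,-.028,.008),(.065,0,.014)]: print(proj(TOP,W(s.x,p)),proj(SC,W(s.x,p)))
st()
rows([((.50+.06*k/6,.132-.30*k/6,.22),2.2+15*k/6) for k in (1,2,3,4,5)])
```

```text
[0.51525995 0.19427941 1.59258347] 91.24831160334102 [-0.1 -0.7  0.  -0.8  0.5  0.1 -0.5 -0.1 -0.1  0.7  0.2  1.5]
[0.4915 0.2802 0.014 ]
[0.5354 0.281  0.014 ]
[0.5358 0.2378 0.014 ]
[0.4928 0.2368 0.014 ]
[0.4907 0.0446 0.008 ]
[0.5462 0.0468 0.008 ]
(np.float64(257.5817179512491), np.float64(211.89249289775412)) (np.float64(379.71116573857216), np.float64(281.0546496004772))
(np.float64(170.59002082584152), np.float64(222.25918482350937)) (np.float64(484.62794472039957), np.float64(294.5272081224722))
t 2.08 tcp [0.4942 0.1326 0.4041] g [0.494  0.1325 0.2491] phi 2.26 tilt [-0.001 -0.001 -1.   ] F [-0.22 -0.68 -0.36] M [0.04 0.03 0.05] w 0.0853
xyz [[0.046,0.097,-0.17],[0.073,0.097,-0.338],[0.1,0.097,-0.506],[0.126,0.097,-0.674],[0.153,0.097,-0.842]]
rot [[0.0,-0.027,-0.001],[0.0,-0.055,-0.001],[0.0,-0.083,-0.001],[0.0,-0.11,-0.001],[0.0,-0.138,-0.001]]
max 0.842 0.138
```

Emit:
{"api": "step_arm", "payload": {
  "xyz": [
    [0.046,0,-0.17],
    [0.073,0,-0.338],
    [0.1,0,-0.506],
    [0.126,0,-0.674],
    [0.153,0,-0.842],
    [0.165,0,-0.96],
    [0.165,0,-0.96],
    [0.165,0,-0.96]
  ],
  "rotation": [
    [0,-0.027,0],
    [0,-0.055,0],
    [0,-0.083,0],
    [0,-0.11,0],
    [0,-0.138,0],
    [0,-0.164,0],
    [0,-0.164,0],
    [0,-0.164,0]
  ]
}}

```text
clock: 3.08
tcp_pos: [0.5555, -0.1509, 0.4038]
orientation: [-1.557, -0.234, 0.237]
contact_force: [0.1, -0.7, 0.2]
grip_width: 0.0856
```

Run:
```python
from h import *
st()
c,im=wcam(); cv2.imwrite('pics/w2.png',im)
import json; json.dump({k:np.array(v).tolist() for k,v in c.items()},open('w2.json','w'))
```

```text
t 3.08 tcp [ 0.5555 -0.1509  0.4038] g [ 0.5552 -0.1508  0.2488] phi 17.21 tilt [-0.002  0.001 -1.   ] F [ 0.09 -0.74  0.16] M [ 0.02 -0.03 -0.04] w 0.0856
```

View pics/w2.png

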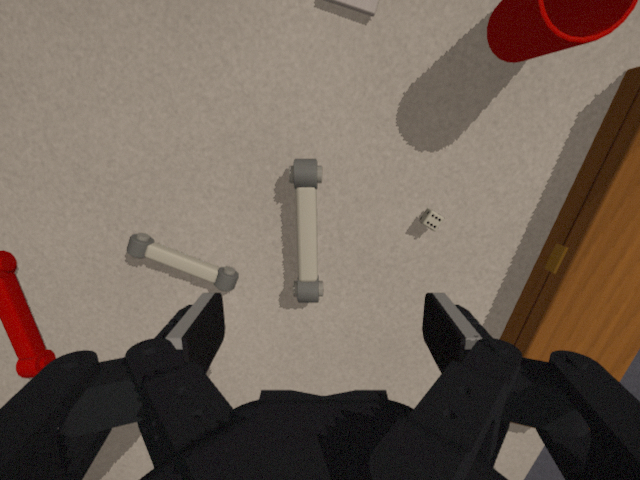

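Run:
```python
from h import *
im=cv2.imread('pics/w2.png')
a=cv2.resize(im[150:310,260:360],None,fx=3.75,fy=3.75,interpolation=cv2.INTER_CUBIC)
cv2.imwrite('pics/w2a.png',a)
```

```text
(no output)
```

View pics/w2a.png

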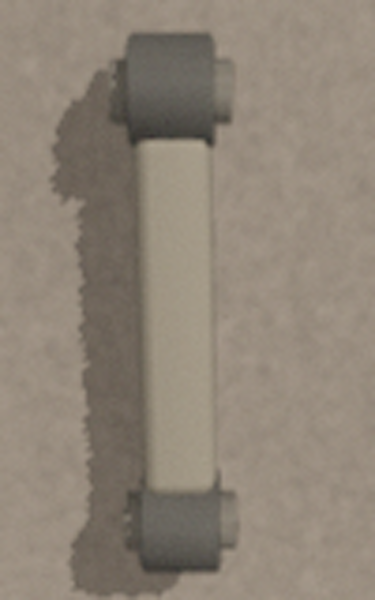

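Run:
```python
from h import *
import json
c=json.load(open('w2.json')); c['p']=np.array(c['p'])
A=lambda x,y:(260+(x+.5)/3.75-.5,150+(y+.5)/3.75-.5)
L=ray(c,A(173,90),.017);T=ray(c,A(181,519),.017);d=L-T
print(L.round(4),T.round(4),np.linalg.norm(d),np.degrees(np.arctan2(d[1],d[0])))
rows([((T[0],T[1],.12),16.5),((T[0],T[1],.023),16.5)])
```

```text
[ 0.5253 -0.1173  0.017 ] [ 0.5644 -0.2408  0.017 ] 0.12960818826231704 107.55340909417357
xyz [[-0.06,0.429,-0.296],[-0.06,0.753,-0.297]]
rot [[-0.001,0.008,-0.001],[-0.001,0.008,-0.001]]
max 0.753 0.008
```

Emit:
{"api": "step_arm", "payload": {
  "xyz": [
    [-0.03,0.1,-0.15],
    [-0.06,0.25,-0.297],
    [-0.06,0.4,-0.297],
    [-0.06,0.55,-0.297],
    [-0.06,0.55,-0.297]
  ],
  "rotation": [
    [0,0,0],
    [0,-0.003,0],
    [0,-0.003,0],
    [0,-0.003,0],
    [0,-0.003,0]
  ],
  "grip": 0.35
}}

```text
clock: 3.75
tcp_pos: [0.5636, -0.2381, 0.2357]
orientation: [-1.552, -0.236, 0.248]
contact_force: [-0.4, 0.1, 0.1]
grip_width: 0.0553
```

Run:
```python
from h import *
st()
c,im=wcam(); cv2.imwrite('pics/w3.png',im)
for p in [(.5644,-.2408,.016),(.5253,-.1173,.016)]: print(proj(c,p))
rows([((.5644,-.2408,.05),17.5),((.5644,-.2408,.023),17.5)])
```

```text
t 3.75 tcp [ 0.5636 -0.2381  0.2357] g [ 0.5623 -0.2375  0.0807] phi 17.68 tilt [-0.009  0.004 -1.   ] F [-0.4   0.13  0.07] M [ 0.02 -0.03  0.02] w 0.0553
(np.float64(325.7442540648549), np.float64(270.5178129924095))
(np.float64(327.0160345473657), np.float64(26.96875877235769))
xyz [[-0.002,0.11,-0.005],[-0.001,0.2,-0.006]]
rot [[-0.002,0.002,-0.002],[-0.002,0.002,-0.002]]
max 0.2 0.002
```

View pics/w3.png

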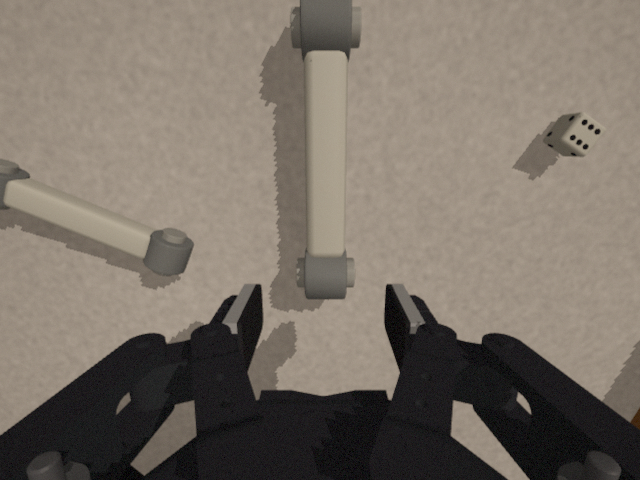

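Emit:
{"api": "step_arm", "payload": {
  "xyz": [
    [-0.001,0.1,-0.005],
    [-0.001,0.17,-0.006],
    [-0.001,0.192,-0.006],
    [-0.001,0.192,-0.006],
    [-0.001,0.192,-0.006]
  ],
  "rotation": [
    [-0.002,0,-0.002],
    [-0.002,0,-0.002],
    [-0.002,0,-0.002],
    [-0.002,0,-0.002],
    [-0.002,0,-0.002]
  ]
}}

```text
clock: 4.42
tcp_pos: [0.565, -0.2411, 0.1815]
orientation: [-1.558, -0.242, 0.241]
contact_force: [-0.3, 1.0, 0.1]
grip_width: 0.0556
```

Run:
```python
from h import *
st()
c,im=wcam(); cv2.imwrite('pics/w4.png',im)
```

```text
t 4.42 tcp [ 0.565  -0.2411  0.1815] g [ 0.5651 -0.2412  0.0265] phi 17.64 tilt [ 0.001 -0.    -1.   ] F [-0.29  1.01  0.05] M [ 0.02 -0.02  0.01] w 0.0556
```

View pics/w4.png

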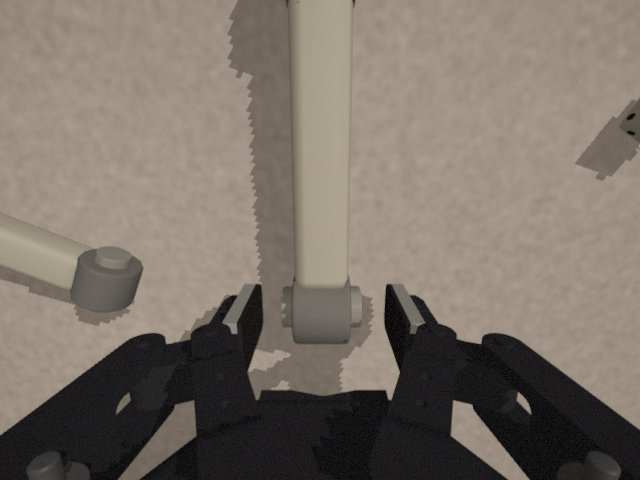

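Emit:
{"api": "step_arm", "payload": {
  "xyz": [
    [-0.001,0.018,0],
    [-0.001,0.018,0],
    [-0.001,0.018,0]
  ],
  "rotation": [
    [0,0,0],
    [0,0,0],
    [0,0,0]
  ]
}}

```text
clock: 4.85
tcp_pos: [0.5646, -0.2412, 0.1761]
orientation: [-1.558, -0.242, 0.241]
contact_force: [0.1, -0.0, -0.2]
grip_width: 0.0556
```

Emit:
{"api": "step_arm", "payload": {
  "xyz": [
    [0,0,0],
    [0,0,0],
    [0,0,0],
    [0,0,0],
    [0,0,0]
  ],
  "rotation": [
    [0,0,0],
    [0,0,0],
    [0,0,0],
    [0,0,0],
    [0,0,0]
  ],
  "grip": 0.8,
  "force": 60
}}

```text
clock: 5.48
tcp_pos: [0.5649, -0.2411, 0.1763]
orientation: [-1.558, -0.243, 0.241]
contact_force: [-0.2, 1.2, 4.5]
grip_width: 0.0325
```

Run:
```python
from h import *
st()
c,im=wcam(); cv2.imwrite('pics/w5.png',im)
```

```text
t 5.47 tcp [ 0.5649 -0.2411  0.1763] g [ 0.5652 -0.2412  0.0213] phi 17.65 tilt [ 0.002 -0.    -1.   ] F [-0.2   1.17  4.53] M [ 0.28 -0.08  0.11] w 0.0325
```

View pics/w5.png

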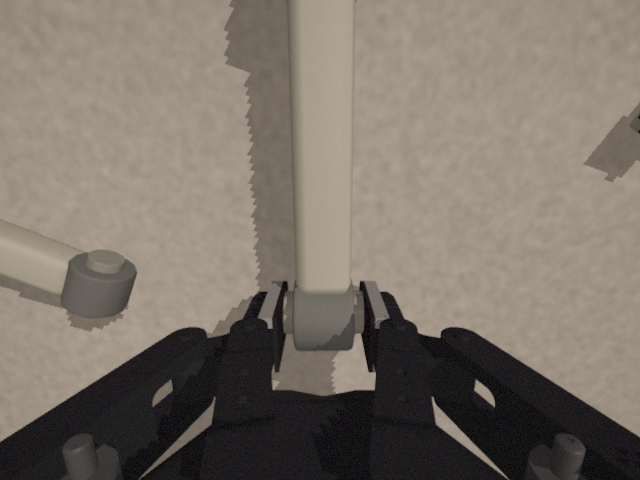

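```bash
cat >> h.py <<'E'
OX=np.array([.5153,.1943]); YB=np.radians(91.25)
HX=np.array([np.cos(YB),np.sin(YB)])
G0=np.array([.5652,-.2412]); DZ=.0053
PSI0=np.radians(107.6)
L0=G0+.13*np.array([np.cos(PSI0),np.sin(PSI0)])
L1=OX-.295*HX
def pose1(thd):
    th=np.radians(thd); f=np.clip((thd-6)/60,0,1)
    ps=PSI0+f*(YB-PSI0); h=np.array([np.cos(ps),np.sin(ps)])
    L=L0+f*(L1-L0)+.016*th*h
    g=L-.13*np.cos(th)*h
    return (g[0],g[1],.016+.13*np.sin(th)+DZ),np.degrees(ps)-90
E
python3 - <<'E'
from h import *
st(); print(L0,L1)
rows([pose1(a) for a in range(5,71,5)])
E
```

```text
t 5.53 tcp [ 0.5649 -0.2411  0.1763] g [ 0.5651 -0.2412  0.0213] phi 17.65 tilt [ 0.001 -0.    -1.   ] F [0.7  0.62 5.49] M [ 0.28 -0.06  0.03] w 0.0322
[ 0.52589191 -0.11728521] [ 0.52173539 -0.1006298 ]
xyz [[0.001,-0.038,0.006],[-0.007,-0.075,0.019],[-0.016,-0.112,0.037],[-0.024,-0.148,0.058],[-0.031,-0.183,0.083],[-0.037,-0.217,0.11],[-0.041,-0.249,0.141],[-0.044,-0.279,0.174],[-0.045,-0.307,0.21],[-0.044,-0.332,0.248],[-0.041,-0.355,0.287],[-0.036,-0.376,0.328],[-0.029,-0.393,0.371],[-0.018,-0.407,0.41]]
rot [[0.001,0.001,0.001],[0.001,0.013,0.001],[0.001,0.028,0.001],[0.001,0.043,0.001],[0.0,0.058,0.001],[0.0,0.073,0.001],[0.0,0.088,0.001],[0.0,0.103,0.001],[0.0,0.119,0.001],[0.0,0.134,0.001],[0.0,0.149,0.001],[0.0,0.164,0.001],[0.0,0.179,0.001],[0.0,0.182,0.001]]
max 0.41 0.182
```

Emit:
{"api": "step_arm", "payload": {
  "xyz": [
    [0.001,-0.038,0.006],
    [-0.007,-0.075,0.019],
    [-0.016,-0.112,0.037],
    [-0.024,-0.148,0.058],
    [-0.024,-0.148,0.058]
  ],
  "rotation": [
    [0,0.001,0],
    [0,0.013,0],
    [0,0.028,0],
    [0,0.043,0],
    [0,0.043,0]
  ],
  "force": 80
}}

```text
clock: 6.15
tcp_pos: [0.5526, -0.2263, 0.2217]
orientation: [-1.563, -0.191, 0.187]
contact_force: [-0.9, -2.0, 0.3]
grip_width: 0.0322
```

Run:
```python
from h import *
st(); save('scene','s1.png'); c,im=wcam(); cv2.imwrite('pics/w6.png',im)
s=cv2.imread('pics/s1.png'); cv2.imwrite('pics/s1c.png',np.hstack([cv2.resize(s[150:330,200:440],(480,360)),im[:360:,160:480]]))
rows([pose1(a) for a in range(25,71,5)])
```

```text
t 6.15 tcp [ 0.5526 -0.2263  0.2217] g [ 0.553  -0.2264  0.0667] phi 13.79 tilt [ 0.003 -0.    -1.   ] F [-0.88 -1.96  0.28] M [-0.44  0.11  0.1 ] w 0.0322
xyz [[-0.009,-0.034,0.024],[-0.017,-0.068,0.051],[-0.023,-0.1,0.081],[-0.028,-0.13,0.114],[-0.031,-0.158,0.15],[-0.033,-0.183,0.188],[-0.033,-0.207,0.227],[-0.03,-0.227,0.269],[-0.026,-0.244,0.312],[-0.018,-0.259,0.351]]
rot [[0.001,0.015,0.001],[0.001,0.03,0.001],[0.001,0.046,0.001],[0.001,0.061,0.001],[0.001,0.076,0.001],[0.001,0.091,0.001],[0.001,0.106,0.001],[0.001,0.121,0.001],[0.001,0.136,0.001],[0.001,0.139,0.001]]
max 0.351 0.139
```

View pics/s1c.png

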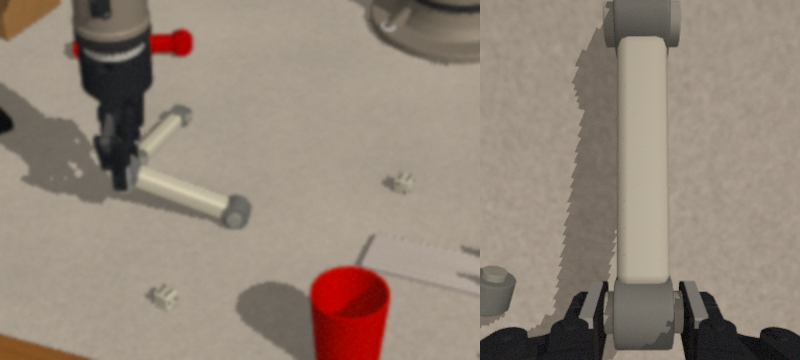

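Emit:
{"api": "step_arm", "payload": {
  "xyz": [
    [-0.009,-0.034,0.024],
    [-0.017,-0.068,0.051],
    [-0.023,-0.1,0.081],
    [-0.028,-0.13,0.114],
    [-0.031,-0.158,0.15],
    [-0.033,-0.183,0.188],
    [-0.033,-0.207,0.227],
    [-0.03,-0.227,0.269],
    [-0.026,-0.244,0.312],
    [-0.018,-0.259,0.351],
    [-0.018,-0.259,0.351]
  ],
  "rotation": [
    [0,0.015,0],
    [0,0.03,0],
    [0,0.046,0],
    [0,0.061,0],
    [0,0.076,0],
    [0,0.091,0],
    [0,0.106,0],
    [0,0.121,0],
    [0,0.136,0],
    [0,0.139,0],
    [0,0.139,0]
  ]
}}

```text
clock: 7.62
tcp_pos: [0.5225, -0.125, 0.3005]
orientation: [-1.571, -0.021, 0.015]
contact_force: [-2.2, -3.2, 8.5]
grip_width: 0.0325
```

Run:
```python
from h import *
st(); save('scene','s2.png')
s=cv2.imread('pics/s2.png'); cv2.imwrite('pics/s2c.png',cv2.resize(s[130:310,220:480],None,fx=3,fy=3))
rows([pose1(a) for a in range(75,131,5)])
```

```text
t 7.62 tcp [ 0.5225 -0.125   0.3005] g [ 0.5231 -0.125   0.1455] phi 1.32 tilt [ 0.004 -0.    -1.   ] F [-2.16 -3.18  8.51] M [-0.66  0.54  0.13] w 0.0325
xyz [[-0.0,-0.005,0.04],[-0.0,-0.013,0.082],[-0.0,-0.018,0.124],[-0.0,-0.02,0.166],[-0.0,-0.018,0.209],[-0.0,-0.013,0.251],[-0.0,-0.005,0.293],[-0.0,0.006,0.333],[-0.0,0.021,0.373],[-0.0,0.038,0.411],[-0.0,0.058,0.448],[-0.0,0.081,0.482]]
rot [[0.0,0.0,0.003],[0.0,0.0,0.003],[0.0,0.0,0.003],[0.0,0.0,0.003],[0.0,0.0,0.003],[0.0,0.0,0.003],[0.0,0.0,0.003],[0.0,0.0,0.003],[0.0,0.0,0.003],[0.0,0.0,0.003],[0.0,0.0,0.003],[0.0,0.0,0.003]]
max 0.482 0.003
```

View pics/s2c.png

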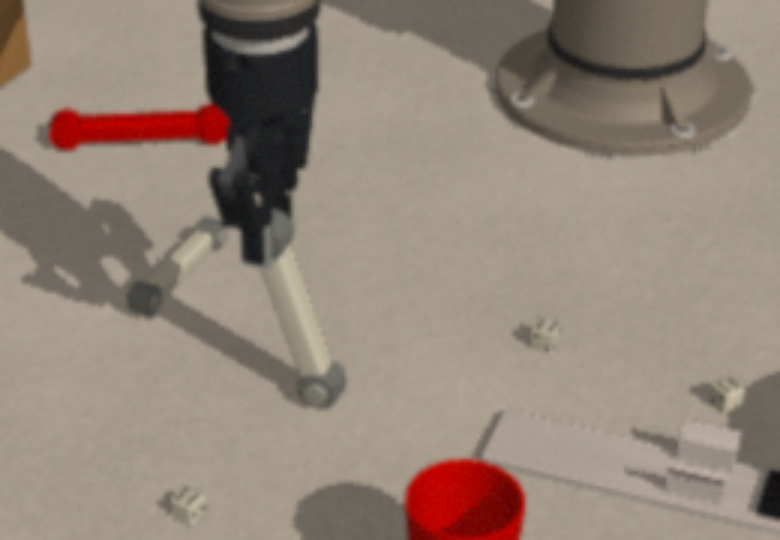

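Emit:
{"api": "step_arm", "payload": {
  "xyz": [
    [0,-0.005,0.04],
    [0,-0.012,0.082],
    [0,-0.016,0.124],
    [0,-0.018,0.166],
    [0,-0.018,0.166]
  ],
  "rotation": [
    [0,0,0],
    [0,0,0],
    [0,0,0],
    [0,0,0],
    [0,0,0]
  ]
}}

```text
clock: 8.3
tcp_pos: [0.5212, -0.0737, 0.3061]
orientation: [-1.569, -0.022, 0.016]
contact_force: [-1.7, -0.4, 6.4]
grip_width: 0.0324
```

Run:
```python
from h import *
st(); save('scene','s3.png')
s=cv2.imread('pics/s3.png'); cv2.imwrite('pics/s3c.png',cv2.resize(s[130:310,220:480],None,fx=3,fy=3))
rows([pose1(a) for a in range(95,174,6)])
```

```text
t 8.3 tcp [ 0.5212 -0.0737  0.3061] g [ 0.5218 -0.0735  0.1511] phi 1.42 tilt [ 0.004  0.001 -1.   ] F [-1.72 -0.35  6.41] M [0.09 0.63 0.03] w 0.0324
xyz [[0.0,0.001,0.038],[0.0,0.008,0.089],[0.0,0.019,0.139],[0.0,0.034,0.187],[0.0,0.054,0.233],[0.0,0.078,0.277],[0.0,0.106,0.318],[0.0,0.138,0.357],[0.0,0.173,0.391],[0.0,0.21,0.422],[0.0,0.25,0.449],[-0.0,0.292,0.472],[-0.0,0.336,0.49],[-0.0,0.381,0.503]]
rot [[-0.001,0.001,0.002],[-0.001,0.001,0.002],[-0.001,0.001,0.002],[-0.001,0.001,0.002],[-0.001,0.001,0.002],[-0.001,0.001,0.002],[-0.001,0.001,0.002],[-0.001,0.001,0.002],[-0.001,0.001,0.002],[-0.001,0.001,0.002],[-0.001,0.001,0.002],[-0.001,0.001,0.002],[-0.001,0.001,0.002],[-0.001,0.001,0.002]]
max 0.503 0.002
```

View pics/s3c.png

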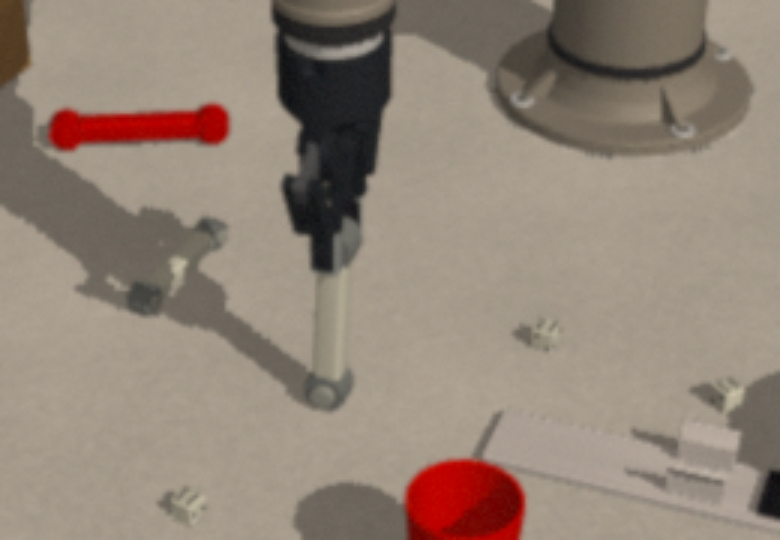

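Emit:
{"api": "step_arm", "payload": {
  "xyz": [
    [0,0.001,0.038],
    [0,0.006,0.089],
    [0,0.017,0.139],
    [0,0.032,0.187],
    [0,0.052,0.233],
    [0,0.052,0.233]
  ],
  "rotation": [
    [0,0,0],
    [0,0,0],
    [0,0,0],
    [0,0,0],
    [0,0,0],
    [0,0,0]
  ]
}}

```text
clock: 9.1
tcp_pos: [0.5196, -0.0026, 0.2901]
orientation: [-1.569, -0.023, 0.018]
contact_force: [-1.1, 1.5, 1.5]
grip_width: 0.0322
```

Run:
```python
from h import *
st(); save('scene','s4.png')
s=cv2.imread('pics/s4.png'); cv2.imwrite('pics/s4c.png',cv2.resize(s[130:310,220:480],None,fx=3,fy=3))
rows([pose1(a) for a in range(125,177,5)])
```

```text
t 9.1 tcp [ 0.5196 -0.0026  0.2901] g [ 0.5201 -0.0024  0.1351] phi 1.51 tilt [ 0.003  0.002 -1.   ] F [-1.1   1.5   1.53] M [ 0.36  0.25 -0.06] w 0.0322
xyz [[-0.0,0.026,0.041],[-0.0,0.049,0.076],[-0.0,0.075,0.108],[-0.0,0.103,0.139],[-0.0,0.133,0.166],[-0.0,0.165,0.191],[-0.0,0.198,0.213],[-0.0,0.233,0.232],[-0.001,0.269,0.248],[-0.001,0.306,0.261],[-0.001,0.344,0.271]]
rot [[-0.001,0.002,0.002],[-0.001,0.002,0.002],[-0.001,0.002,0.002],[-0.001,0.002,0.002],[-0.001,0.002,0.002],[-0.001,0.002,0.002],[-0.001,0.002,0.002],[-0.001,0.002,0.002],[-0.001,0.002,0.002],[-0.001,0.002,0.002],[-0.001,0.002,0.002]]
max 0.344 0.002
```

View pics/s4c.png

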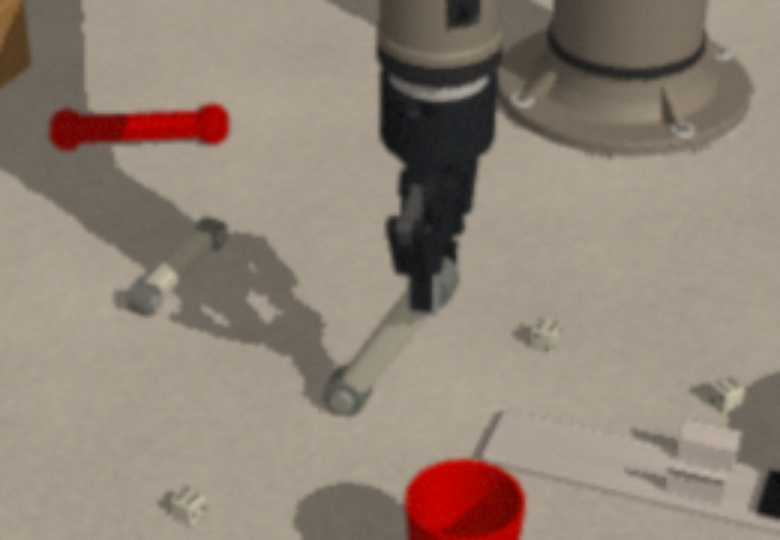

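Over the top cleanly; on the far side now. Lay down gently, stopping just above the plate.

Emit:
{"api": "step_arm", "payload": {
  "xyz": [
    [0,0.026,0.041],
    [0,0.049,0.076],
    [0,0.075,0.108],
    [0,0.103,0.139],
    [0,0.133,0.166],
    [0,0.165,0.191],
    [0,0.198,0.213],
    [0,0.233,0.232],
    [0,0.269,0.248],
    [0,0.306,0.261],
    [0,0.32,0.265],
    [0,0.32,0.265]
  ],
  "rotation": [
    [0,0,0],
    [0,0,0],
    [0,0,0],
    [0,0,0],
    [0,0,0],
    [0,0,0],
    [0,0,0],
    [0,0,0],
    [0,0,0],
    [0,0,0],
    [0,0,0],
    [0,0,0]
  ]
}}

```text
clock: 10.65
tcp_pos: [0.5181, 0.0757, 0.1944]
orientation: [-1.57, -0.022, 0.017]
contact_force: [0.9, 0.6, -2.1]
grip_width: 0.0324
```

Run:
```python
from h import *
st(); o=r.get_obs(); g=o['tcp_pos'][:2]; d=g-OX; print('xb',d@HX,'yb',d@np.array([-HX[1],HX[0]]))
save('scene','s5.png')
s=cv2.imread('pics/s5.png'); cv2.imwrite('pics/s5c.png',cv2.resize(s[130:310,260:520],None,fx=3,fy=3))
```

```text
t 10.65 tcp [0.5181 0.0757 0.1944] g [0.5186 0.0759 0.0394] phi 1.43 tilt [ 0.003  0.001 -1.   ] F [ 0.89  0.61 -2.09] M [ 0.03 -0.1  -0.03] w 0.0324
xb -0.11859508791867943 yb -0.00018132133160783754
```

View pics/s5c.png

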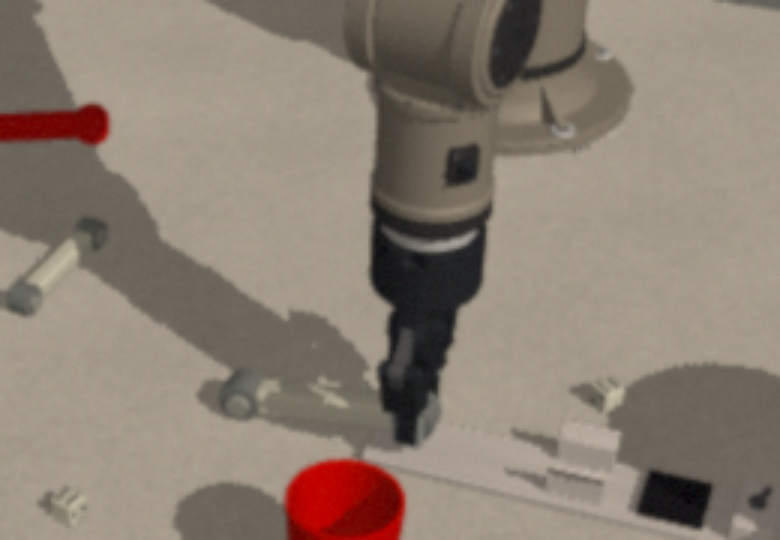

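Emit:
{"api": "step_arm", "payload": {
  "xyz": [
    [0,0.015,0.003],
    [0,0.025,0.005],
    [0,0.033,0.006],
    [0,0.033,0.006]
  ],
  "rotation": [
    [0,0,0],
    [0,0,0],
    [0,0,0],
    [0,0,0]
  ]
}}

```text
clock: 11.2
tcp_pos: [0.5181, 0.0776, 0.1847]
orientation: [-1.57, -0.022, 0.017]
contact_force: [-0.7, 0.7, -1.9]
grip_width: 0.0324
```

Run:
```python
from h import *
st(); o=r.get_obs(); g=o['tcp_pos'][:2]; d=g-OX; print('xb',d@HX,'yb',d@np.array([-HX[1],HX[0]]))
```

```text
t 11.2 tcp [0.5181 0.0776 0.1847] g [0.5187 0.0778 0.0297] phi 1.42 tilt [ 0.004  0.001 -1.   ] F [-0.75  0.73 -1.91] M [0.29 0.04 0.01] w 0.0324
xb -0.11673964514639883 yb -0.00027821719380401546
```

Emit:
{"api": "step_arm", "payload": {
  "xyz": [
    [0,0.004,0],
    [0,0.006,0],
    [0,0.006,0]
  ],
  "rotation": [
    [0,0,0],
    [0,0,0],
    [0,0,0]
  ]
}}

```text
clock: 11.58
tcp_pos: [0.5183, 0.0774, 0.1842]
orientation: [-1.568, -0.022, 0.016]
contact_force: [-5.2, 0.5, 16.5]
grip_width: 0.0321
```

Run:
```python
from h import *
st(); c,im=wcam(); cv2.imwrite('pics/w7.png',im)
```

```text
t 11.57 tcp [0.5183 0.0774 0.1842] g [0.5188 0.0778 0.0292] phi 1.4 tilt [ 0.004  0.003 -1.   ] F [-5.25  0.46 16.46] M [ 0.22  1.1  -0.01] w 0.0321
```

View pics/w7.png

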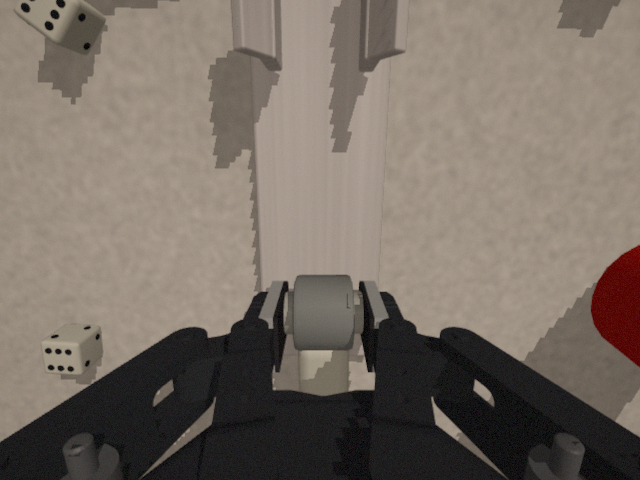

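Emit:
{"api": "step_arm", "payload": {
  "xyz": [
    [0,-0.003,0],
    [0,-0.003,0]
  ],
  "rotation": [
    [0,0,0],
    [0,0,0]
  ]
}}

```text
clock: 11.88
tcp_pos: [0.5182, 0.0772, 0.1852]
orientation: [-1.568, -0.022, 0.016]
contact_force: [-0.2, 1.6, -0.8]
grip_width: 0.0322
```

Emit:
{"api": "step_arm", "payload": {
  "xyz": [
    [0,0,0],
    [0,0,0],
    [0,0,0],
    [0,0,0]
  ],
  "rotation": [
    [0,0,0],
    [0,0,0],
    [0,0,0],
    [0,0,0]
  ],
  "grip": 0.35
}}

```text
clock: 12.38
tcp_pos: [0.5183, 0.0772, 0.1852]
orientation: [-1.568, -0.022, 0.016]
contact_force: [-0.2, -0.7, -1.1]
grip_width: 0.0556
```

Run:
```python
from h import *
st(); rows([((.5188,.0778,.08),1.3),((.5188,.0778,.15),1.3),((.521,-.02,.17),1.3),((.5215,-.0522,.17),1.3)])
```

```text
t 12.38 tcp [0.5183 0.0772 0.1852] g [0.5189 0.0776 0.0302] phi 1.38 tilt [ 0.004  0.002 -1.   ] F [-0.2  -0.68 -1.05] M [-0.02  0.04 -0.  ] w 0.0556
xyz [[0.002,-0.166,0.002],[0.003,-0.399,0.003],[0.003,-0.467,-0.323],[0.002,-0.467,-0.43]]
rot [[-0.001,0.001,0.002],[-0.001,0.001,0.002],[-0.001,0.001,0.002],[-0.001,0.001,0.002]]
max 0.467 0.002
```

Emit:
{"api": "step_arm", "payload": {
  "xyz": [
    [0,-0.1,0],
    [0,-0.25,0],
    [0,-0.4,0],
    [0.002,-0.467,-0.1],
    [0.002,-0.467,-0.25],
    [0.002,-0.467,-0.38],
    [0.002,-0.467,-0.4],
    [0.002,-0.467,-0.4]
  ],
  "rotation": [
    [0,0,0],
    [0,0,0],
    [0,0,0],
    [0,0,0],
    [0,0,0],
    [0,0,0],
    [0,0,0],
    [0,0,0]
  ]
}}

```text
clock: 13.38
tcp_pos: [0.5212, -0.043, 0.3249]
orientation: [-1.568, -0.021, 0.015]
contact_force: [0.2, 0.4, -0.2]
grip_width: 0.0557
```

Run:
```python
from h import *
st(); c,im=wcam(); cv2.imwrite('pics/w8.png',im)
import json; json.dump({k:np.array(v).tolist() for k,v in c.items()},open('w8.json','w'))
```

```text
t 13.38 tcp [ 0.5212 -0.043   0.3249] g [ 0.5217 -0.0426  0.1699] phi 1.34 tilt [ 0.004  0.003 -1.   ] F [ 0.24  0.44 -0.18] M [-0.02 -0.01 -0.02] w 0.0557
```

View pics/w8.png

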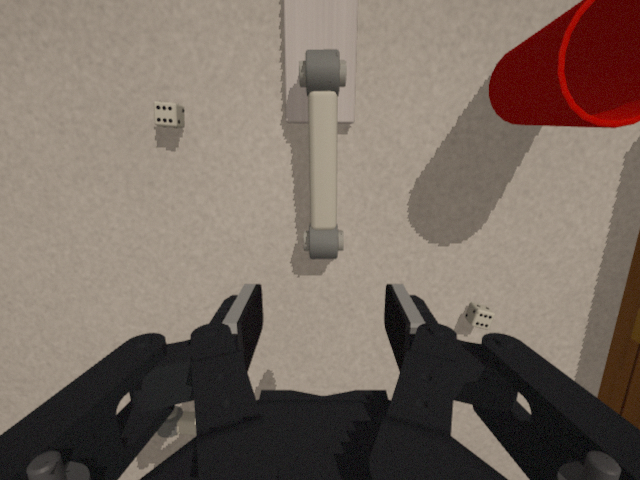

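Run:
```python
from h import *
im=cv2.imread('pics/w8.png')
a=cv2.resize(im[30:270,270:370],None,fx=2.5,fy=2.5,interpolation=cv2.INTER_CUBIC)
a=np.hstack([cv2.resize(im[30:140,270:370],None,fx=4,fy=5,interpolation=cv2.INTER_CUBIC),cv2.resize(im[200:270,270:370],(400,550),interpolation=cv2.INTER_CUBIC)])
cv2.imwrite('pics/w8a.png',a)
```

```text
(no output)
```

View pics/w8a.png

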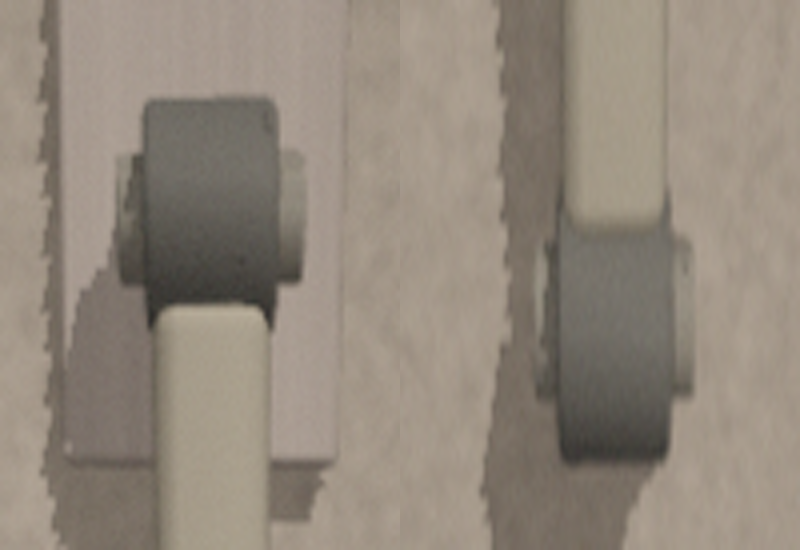

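Run:
```python
from h import *
import json
c=json.load(open('w8.json')); c['p']=np.array(c['p'])
A=lambda x,y:(270+(x+.5)/4-.5,30+(y+.5)/5-.5); B=lambda x,y:(270+(x-400+.5)/4-.5,200+(y+.5)/7.857-.5)
T=ray(c,A(211,217),.025);L=ray(c,B(613,318),.017); d=L-T
E=[ray(c,A(66,460),.008),ray(c,A(335,460),.008)]
YH=np.array([-HX[1],HX[0]])
for n,p in [('T',T),('L',L),('E',E[0]),('E',E[1])]:
    q=p[:2]-OX; print(n,p.round(4),'xb',(q@HX).round(4),'yb',(q@YH).round(4))
print(np.linalg.norm(d),np.degrees(np.arctan2(-d[1],-d[0])))
rows([((L[0],L[1],.10),1.3),((L[0],L[1],.03),1.3),((L[0],L[1],.0215),1.3)])
```

```text
T [0.5188 0.0776 0.025 ] xb -0.1168 yb -0.001
L [ 0.5223 -0.0519  0.017 ] xb -0.2463 yb -0.0017
E [0.4903 0.0443 0.008 ] xb -0.1494 yb 0.0283
E [0.5447 0.0457 0.008 ] xb -0.1492 yb -0.0262
0.12977286134935886 91.5546183174468
xyz [[0.002,0.233,-0.033],[0.001,0.466,-0.034],[0.001,0.494,-0.034]]
rot [[-0.002,0.001,0.002],[-0.002,0.001,0.002],[-0.002,0.001,0.002]]
max 0.494 0.002
```

Emit:
{"api": "step_arm", "payload": {
  "xyz": [
    [0.002,0.15,-0.034],
    [0.001,0.3,-0.034],
    [0.001,0.42,-0.034],
    [0.001,0.48,-0.034],
    [0.001,0.494,-0.034],
    [0.001,0.494,-0.034],
    [0.001,0.494,-0.034]
  ],
  "rotation": [
    [0,0,0],
    [-0.002,0.001,0.002],
    [-0.002,0.001,0.002],
    [-0.002,0.001,0.002],
    [-0.002,0.001,0.002],
    [-0.002,0.001,0.002],
    [-0.002,0.001,0.002]
  ]
}}

```text
clock: 14.3
tcp_pos: [0.5229, -0.0519, 0.1777]
orientation: [-1.571, -0.02, 0.016]
contact_force: [-1.0, -0.8, 0.6]
grip_width: 0.0554
```

Run:
```python
from h import *
st(); c,im=wcam(); cv2.imwrite('pics/w9.png',im)
```

```text
t 14.3 tcp [ 0.5229 -0.0519  0.1777] g [ 0.5233 -0.0519  0.0227] phi 1.34 tilt [ 0.003 -0.    -1.   ] F [-1.03 -0.85  0.58] M [0.04 0.02 0.01] w 0.0554
```

View pics/w9.png

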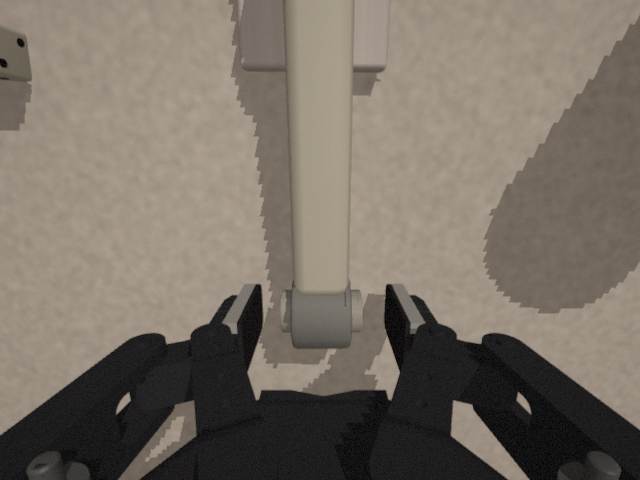

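Emit:
{"api": "step_arm", "payload": {
  "xyz": [
    [-0.002,0.004,0],
    [-0.002,0.004,0],
    [-0.002,0.004,0],
    [-0.002,0.004,0],
    [-0.002,0.004,0]
  ],
  "rotation": [
    [0,0,0],
    [0,0,0],
    [0,0,0],
    [0,0,0],
    [0,0,0]
  ],
  "grip": 0.8,
  "force": 80
}}

```text
clock: 14.98
tcp_pos: [0.5228, -0.0519, 0.1773]
orientation: [-1.57, -0.022, 0.015]
contact_force: [-0.3, 0.3, 7.4]
grip_width: 0.0325
```

```bash
cat >> h.py <<'E'
YH=np.array([-HX[1],HX[0]])
def setup2(g,psi0):
    # returns pose fn; theta from t0 to ...
    h0=np.array([np.cos(psi0),np.sin(psi0)]); t0=-np.arcsin(.008/.13)
    T0=np.array(g[:2])+.13*np.cos(t0)*h0; dz=g[2]-.016
    T1=OX+((T0-OX)@HX)*HX   # on centre line
    def pose(thd,roll=.016):
        th=np.radians(thd); f=np.clip((thd-6)/54,0,1)
        ps=psi0+f*(YB-psi0);h=np.array([np.cos(ps),np.sin(ps)])
        T=T0+f*(T1-T0)+roll*(th-t0)*h
        q=T-.13*np.cos(th)*h
        return (q[0],q[1],.024+.13*np.sin(th)+dz),np.degrees(ps)-90
    return pose,T0,T1
E
python3 - <<'E'
from h import *
st(); o=r.get_obs();Rm=R.from_rotvec(o['orientation']).as_matrix(); g=o['tcp_pos']+.155*Rm[:,1]
p,T0,T1=setup2(g,np.radians(91.4)); print(g,T0,T1,(T0-OX)@HX,(T0-OX)@YH)
rows([p(a) for a in range(2,63,5)])
E
```

```text
t 14.97 tcp [ 0.5228 -0.0519  0.1773] g [ 0.5234 -0.0518  0.0223] phi 1.37 tilt [ 0.004  0.    -1.   ] F [-0.3   0.31  7.44] M [0.13 0.16 0.16] w 0.0325
[ 0.52343246 -0.05182875  0.02232498] [0.5202623  0.07788613] [0.51784131 0.0778333 ] -0.11649442351878633 -0.0024215594212241803
xyz [[0.002,-0.042,0.005],[0.002,-0.079,0.012],[0.002,-0.117,0.023],[0.001,-0.153,0.037],[0.0,-0.189,0.055],[-0.0,-0.223,0.075],[-0.001,-0.256,0.098],[-0.002,-0.287,0.124],[-0.003,-0.317,0.153],[-0.003,-0.344,0.184],[-0.004,-0.368,0.218],[-0.004,-0.39,0.253],[-0.005,-0.409,0.29]]
rot [[-0.0,-0.0,0.003],[-0.0,-0.0,0.003],[-0.0,-0.0,0.003],[-0.0,-0.0,0.003],[-0.0,0.0,0.003],[-0.0,0.0,0.003],[-0.0,0.0,0.003],[-0.0,0.001,0.003],[-0.0,0.001,0.003],[-0.0,0.001,0.003],[-0.0,0.001,0.003],[-0.0,0.001,0.003],[-0.0,0.001,0.003]]
max 0.409 0.003
```

Emit:
{"api": "step_arm", "payload": {
  "xyz": [
    [0.002,-0.042,0.005],
    [0.002,-0.079,0.012],
    [0.002,-0.117,0.023],
    [0.001,-0.153,0.037],
    [0,-0.189,0.055],
    [0,-0.223,0.075],
    [-0.001,-0.256,0.098],
    [-0.002,-0.287,0.124],
    [-0.003,-0.317,0.153],
    [-0.003,-0.344,0.184],
    [-0.004,-0.368,0.218],
    [-0.004,-0.39,0.253],
    [-0.005,-0.409,0.29],
    [-0.005,-0.409,0.29]
  ],
  "rotation": [
    [0,0,0],
    [0,0,0],
    [0,0,0.003],
    [0,0,0.003],
    [0,0,0.003],
    [0,0,0.003],
    [0,0,0.003],
    [0,0,0.003],
    [0,0,0.003],
    [0,0,0.003],
    [0,0,0.003],
    [0,0,0.003],
    [0,0,0.003],
    [0,0,0.003]
  ]
}}

```text
clock: 16.73
tcp_pos: [0.519, 0.0359, 0.3007]
orientation: [-1.57, -0.02, 0.02]
contact_force: [0.8, -2.0, 1.8]
grip_width: 0.0324
```

Run:
```python
from h import *
st(); save('scene','s6.png')
s=cv2.imread('pics/s6.png'); cv2.imwrite('pics/s6c.png',cv2.resize(s[130:330,300:560],None,fx=3,fy=3))
p,T0,T1=setup2([.52343,-.05183,.0223],np.radians(91.4))
rows([p(a) for a in range(67,128,5)])
```

```text
t 16.73 tcp [0.519  0.0359 0.3007] g [0.5191 0.036  0.1457] phi 1.46 tilt [ 0.     0.001 -1.   ] F [ 0.75 -2.03  1.76] M [-0.35 -0.32 -0.05] w 0.0324
xyz [[-0.0,-0.015,0.038],[-0.0,-0.028,0.078],[-0.0,-0.039,0.119],[0.0,-0.045,0.161],[0.0,-0.049,0.203],[0.0,-0.049,0.246],[0.0,-0.046,0.288],[0.001,-0.04,0.33],[0.001,-0.031,0.371],[0.001,-0.018,0.412],[0.001,-0.002,0.451],[0.001,0.016,0.488],[0.001,0.038,0.524]]
rot [[-0.0,0.002,0.0],[-0.0,0.002,0.0],[-0.0,0.002,0.0],[-0.0,0.002,0.0],[-0.0,0.002,0.0],[-0.0,0.002,0.0],[-0.0,0.002,0.0],[-0.0,0.002,0.0],[-0.0,0.002,0.0],[-0.0,0.002,0.0],[-0.0,0.002,0.0],[-0.0,0.002,0.0],[-0.0,0.002,0.0]]
max 0.524 0.002
```

View pics/s6c.png

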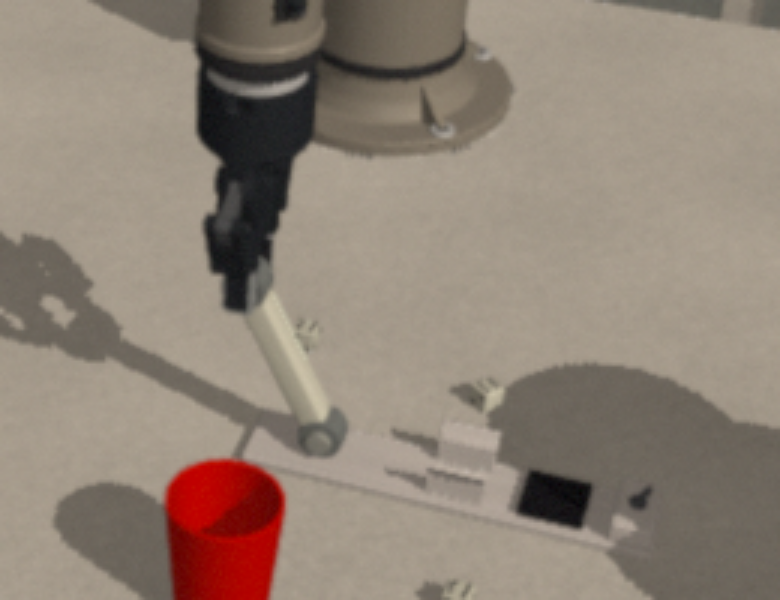

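Emit:
{"api": "step_arm", "payload": {
  "xyz": [
    [0,-0.015,0.038],
    [0,-0.028,0.078],
    [0,-0.038,0.119],
    [0,-0.044,0.161],
    [0,-0.047,0.203],
    [0,-0.047,0.246],
    [0,-0.047,0.246]
  ],
  "rotation": [
    [0,0.001,0],
    [0,0.001,0],
    [0,0.001,0],
    [0,0.001,0],
    [0,0.001,0],
    [0,0.001,0],
    [0,0.001,0]
  ]
}}

```text
clock: 17.65
tcp_pos: [0.5171, 0.1119, 0.3151]
orientation: [-1.568, -0.021, 0.021]
contact_force: [-0.9, 0.9, 8.7]
grip_width: 0.0324
```

Run:
```python
from h import *
st(); save('scene','s7.png')
s=cv2.imread('pics/s7.png'); cv2.imwrite('pics/s7c.png',cv2.resize(s[130:330,300:560],None,fx=3,fy=3))
p,T0,T1=setup2([.52343,-.05183,.0223],np.radians(91.4))
rows([p(a) for a in range(97,158,5)])
```

```text
t 17.65 tcp [0.5171 0.1119 0.3151] g [0.5171 0.1123 0.1601] phi 1.51 tilt [ 0.     0.002 -1.   ] F [-0.85  0.85  8.66] M [ 0.11  0.24 -0.09] w 0.0324
xyz [[0.0,0.003,0.035],[0.0,0.009,0.077],[0.0,0.019,0.118],[0.001,0.031,0.158],[0.001,0.047,0.197],[0.001,0.066,0.235],[0.001,0.087,0.27],[0.001,0.111,0.304],[0.001,0.138,0.336],[0.001,0.167,0.365],[0.001,0.198,0.391],[0.002,0.23,0.415],[0.002,0.264,0.436]]
rot [[-0.001,0.002,0.0],[-0.001,0.002,0.0],[-0.001,0.002,0.0],[-0.001,0.002,0.0],[-0.001,0.002,0.0],[-0.001,0.002,0.0],[-0.001,0.002,0.0],[-0.001,0.002,0.0],[-0.001,0.002,0.0],[-0.001,0.002,0.0],[-0.001,0.002,0.0],[-0.001,0.002,0.0],[-0.001,0.002,0.0]]
max 0.436 0.002
```

View pics/s7c.png

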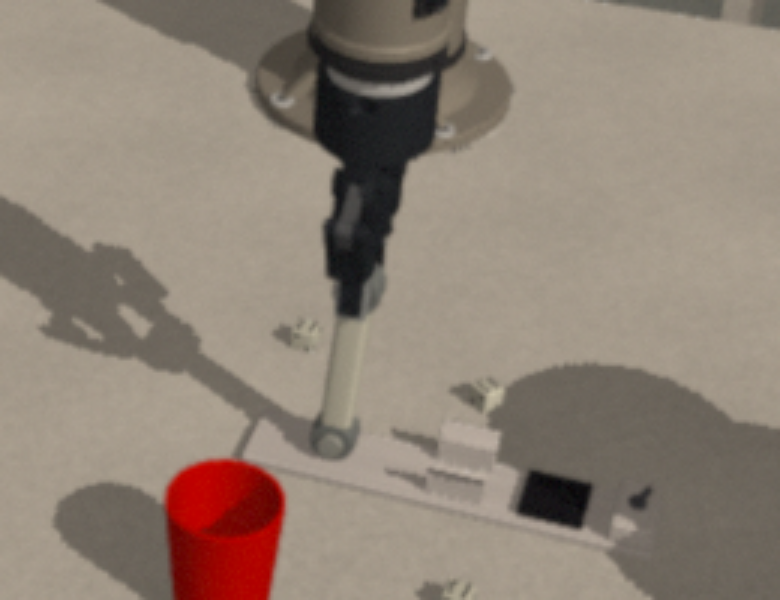

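Emit:
{"api": "step_arm", "payload": {
  "xyz": [
    [0,0.002,0.035],
    [0,0.008,0.077],
    [0,0.017,0.118],
    [0,0.029,0.158],
    [0,0.045,0.197],
    [0,0.064,0.235],
    [0,0.085,0.27],
    [0,0.109,0.304],
    [0,0.136,0.336],
    [0,0.165,0.365],
    [0,0.165,0.365]
  ],
  "rotation": [
    [0,0,0],
    [0,0,0],
    [0,0,0],
    [0,0,0],
    [0,0,0],
    [0,0,0],
    [0,0,0],
    [0,0,0],
    [0,0,0],
    [0,0,0],
    [0,0,0]
  ]
}}

```text
clock: 19.08
tcp_pos: [0.5141, 0.2219, 0.2651]
orientation: [-1.569, -0.021, 0.021]
contact_force: [-1.1, 2.1, -1.3]
grip_width: 0.0324
```

Run:
```python
from h import *
st(); save('scene','s8.png');c,im=wcam(); cv2.imwrite('pics/w10.png',im)
s=cv2.imread('pics/s8.png'); cv2.imwrite('pics/s8c.png',np.hstack([cv2.resize(s[180:330,340:540],(480,360)),im[120:480,160:480]]))
p,T0,T1=setup2([.52343,-.05183,.0223],np.radians(91.4))
rows([p(a) for a in [147,152,157,162,167,172,175]])
```

```text
t 19.07 tcp [0.5141 0.2219 0.2651] g [0.5141 0.2222 0.1101] phi 1.55 tilt [-0.     0.002 -1.   ] F [-1.13  2.08 -1.27] M [ 0.35  0.37 -0.14] w 0.0324
xyz [[0.001,0.033,0.026],[0.001,0.065,0.05],[0.001,0.1,0.071],[0.001,0.135,0.089],[0.001,0.171,0.103],[0.001,0.209,0.115],[0.001,0.231,0.12]]
rot [[-0.001,0.002,0.0],[-0.001,0.002,0.0],[-0.001,0.002,0.0],[-0.001,0.002,0.0],[-0.001,0.002,0.0],[-0.001,0.002,0.0],[-0.001,0.002,0.0]]
max 0.231 0.002
```

View pics/s8c.png

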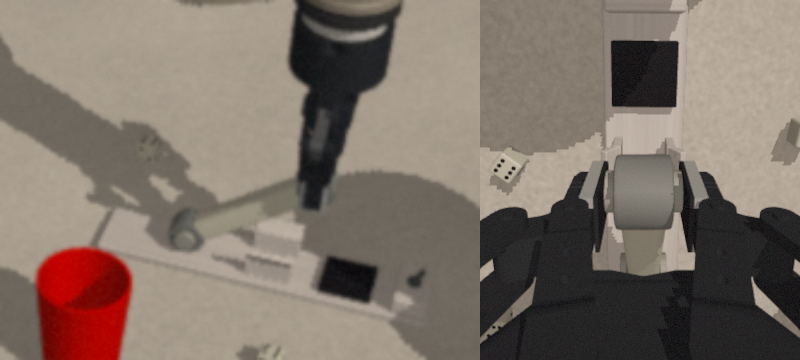

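Emit:
{"api": "step_arm", "payload": {
  "xyz": [
    [0,0.033,0.027],
    [0,0.065,0.052],
    [0,0.1,0.074],
    [0,0.135,0.092],
    [0,0.171,0.107],
    [0,0.209,0.118],
    [0,0.209,0.118]
  ],
  "rotation": [
    [0,-0.003,0],
    [0,-0.003,0],
    [0,-0.003,0],
    [0,-0.003,0],
    [0,-0.003,0],
    [0,-0.003,0],
    [0,-0.003,0]
  ]
}}

```text
clock: 20.05
tcp_pos: [0.5134, 0.2569, 0.2024]
orientation: [-1.569, -0.024, 0.025]
contact_force: [-0.0, 0.6, -1.0]
grip_width: 0.0322
```

Run:
```python
from h import *
st(); o=r.get_obs(); d=o['tcp_pos'][:2]-OX; print('xb',d@HX,'yb',d@YH)
save('scene','s9.png');c,im=wcam(); cv2.imwrite('pics/w11.png',im)
s=cv2.imread('pics/s9.png'); cv2.imwrite('pics/s9c.png',np.hstack([cv2.resize(s[180:330,340:540],(480,360)),im[120:480,160:480]]))
```

```text
t 20.05 tcp [0.5134 0.2569 0.2024] g [0.5133 0.2572 0.0474] phi 1.77 tilt [-0.     0.002 -1.   ] F [-0.03  0.64 -1.03] M [ 0.05 -0.    0.07] w 0.0322
xb 0.06261496850057488 yb 0.0005480231348628218
```

View pics/s9c.png

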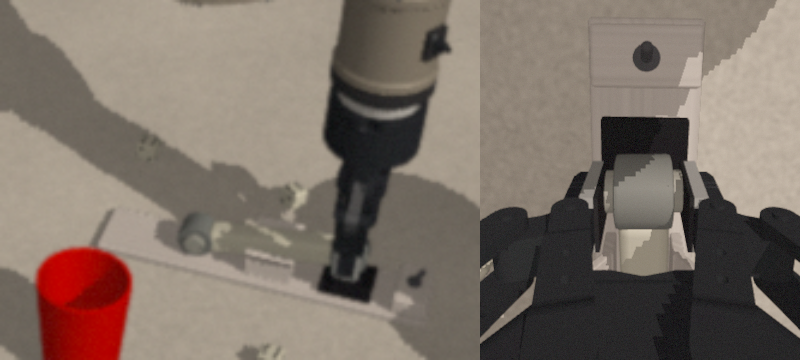

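Emit:
{"api": "step_arm", "payload": {
  "xyz": [
    [0,0.015,0.002],
    [0,0.03,0.004],
    [0,0.036,0.004],
    [0,0.042,0.004],
    [0,0.048,0.004],
    [0,0.054,0.004],
    [0,0.06,0.004],
    [0,0.06,0.004]
  ],
  "rotation": [
    [0,0.004,0],
    [0,0.004,0],
    [0,0.004,0],
    [0,0.004,0],
    [0,0.004,0],
    [0,0.004,0],
    [0,0.004,0],
    [0,0.004,0]
  ]
}}

```text
clock: 21.15
tcp_pos: [0.5137, 0.2585, 0.1859]
orientation: [-1.567, -0.019, 0.018]
contact_force: [-1.7, 3.5, 4.2]
grip_width: 0.0323
```

Run:
```python
from h import *
st(); o=r.get_obs(); d=o['tcp_pos'][:2]-OX; print('xb',d@HX,'yb',d@YH)
save('scene','s10.png');c,im=wcam(); cv2.imwrite('pics/w12.png',im)
s=cv2.imread('pics/s10.png'); cv2.imwrite('pics/s10c.png',np.hstack([cv2.resize(s[180:330,340:540],(480,360)),im[120:480,160:480]]))
```

```text
t 21.15 tcp [0.5137 0.2585 0.1859] g [0.5138 0.2592 0.0309] phi 1.39 tilt [ 0.001  0.004 -1.   ] F [-1.67  3.52  4.24] M [ 0.71  0.4  -0.02] w 0.0323
xb 0.06426147895842013 yb 0.0001598420913629596
```

View pics/s10c.png

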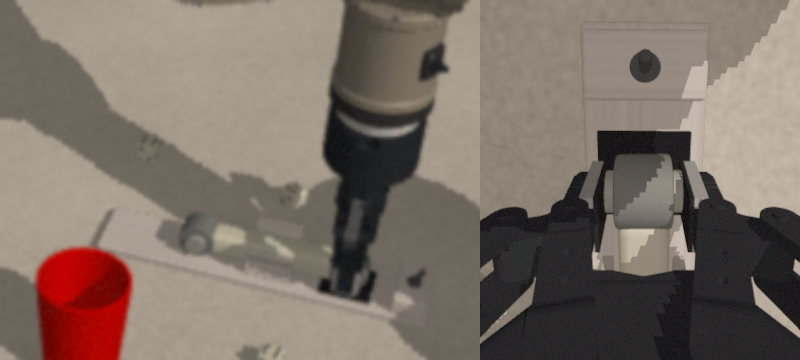

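Emit:
{"api": "step_arm", "payload": {
  "xyz": [
    [0,0.006,0],
    [0,0.012,0],
    [0,0.016,0],
    [0,0.016,0]
  ],
  "rotation": [
    [0,0,0],
    [0,0,0],
    [0,0,0],
    [0,0,0]
  ]
}}

```text
clock: 21.75
tcp_pos: [0.5142, 0.2582, 0.1849]
orientation: [-1.564, -0.018, 0.019]
contact_force: [-14.0, -1.5, 43.4]
grip_width: 0.0319
```

Run:
```python
from h import *
st()
```

```text
t 21.75 tcp [0.5142 0.2582 0.1849] g [0.5141 0.2593 0.0299] phi 1.33 tilt [-0.001  0.007 -1.   ] F [-13.96  -1.55  43.45] M [-0.41  3.06  0.08] w 0.0319
```

Emit:
{"api": "step_arm", "payload": {
  "xyz": [
    [0,-0.012,0],
    [0,-0.012,0]
  ],
  "rotation": [
    [0,0,0],
    [0,0,0]
  ]
}}

```text
clock: 22.0
tcp_pos: [0.5142, 0.2577, 0.1886]
orientation: [-1.564, -0.018, 0.018]
contact_force: [0.7, 0.7, -1.5]
grip_width: 0.032
```

Emit:
{"api": "step_arm", "payload": {
  "xyz": [
    [0,0,0],
    [0,0,0],
    [0,0,0],
    [0,0,0],
    [0,-0.1,0],
    [0,-0.25,0],
    [0,-0.35,-0.1],
    [0,-0.35,-0.25],
    [0,-0.35,-0.25]
  ],
  "rotation": [
    [0,0,0],
    [0,0,0],
    [0,0,0],
    [0,0,0],
    [0,0,0],
    [0,0,0],
    [0,0,0],
    [0,0,0],
    [0,0,0]
  ],
  "grip": 0.35
}}

```text
clock: 23.12
tcp_pos: [0.5161, 0.178, 0.2938]
orientation: [-1.564, -0.013, 0.013]
contact_force: [-1.1, -0.2, -1.0]
grip_width: 0.0554
```

Run:
```python
from h import *
st(); save('scene','s11.png');c,im=wcam(); cv2.imwrite('pics/w13.png',im)
import json; json.dump({k:np.array(v).tolist() for k,v in c.items()},open('w13.json','w'))
s=cv2.imread('pics/s11.png'); cv2.imwrite('pics/s11c.png',cv2.resize(s[230:330,360:530],None,fx=4.5,fy=4.5,interpolation=cv2.INTER_CUBIC))
```

```text
t 23.12 tcp [0.5161 0.178  0.2938] g [0.5161 0.179  0.1388] phi 0.95 tilt [ 0.     0.006 -1.   ] F [-1.06 -0.24 -0.99] M [ 0.05 -0.03  0.03] w 0.0554
```

View pics/s11c.png

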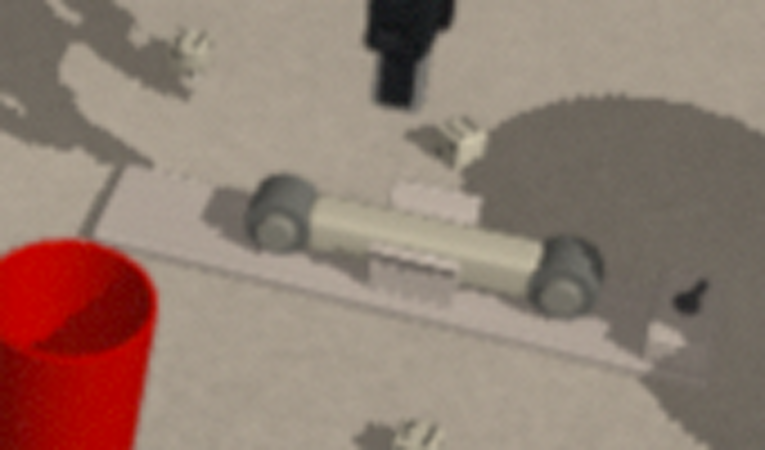

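View pics/w13.png

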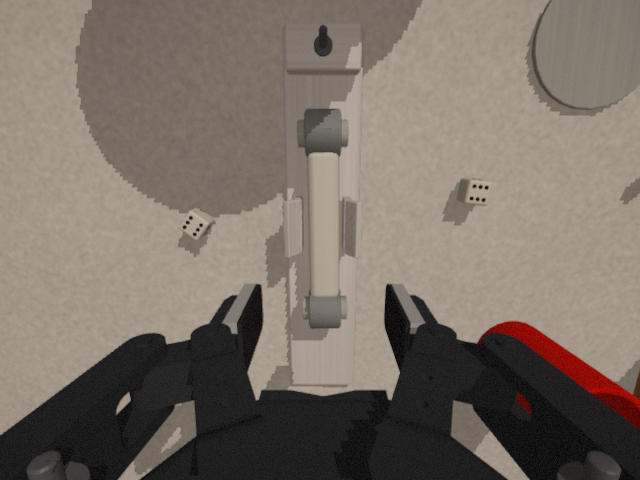

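Run:
```python
from h import *
im=cv2.imread('pics/w13.png')
a=np.hstack([cv2.resize(im[60:170,270:380],(550,550),interpolation=cv2.INTER_CUBIC),cv2.resize(im[280:400,270:320+60],None,fx=2.2,fy=550/120)])
cv2.imwrite('pics/w13a.png',a[:,:800])
```

```text
(no output)
```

View pics/w13a.png

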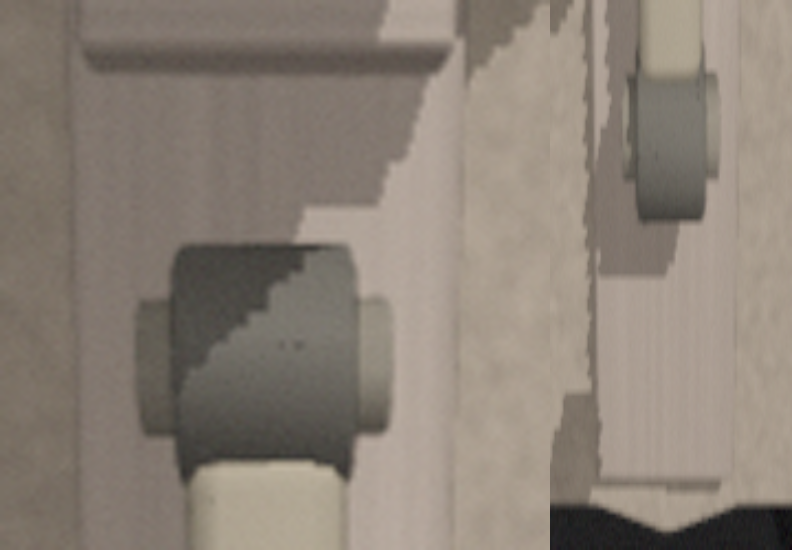

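Run:
```python
from h import *
import json
c=json.load(open('w13.json')); c['p']=np.array(c['p'])
L=ray(c,(322.6,132.6),.025);T=ray(c,(324.8,307.3),.025)
for n,p in [('L',L),('T',T),('C',(L+T)/2)]:
    q=p[:2]-OX; print(n,p.round(4),'xb',(q@HX).round(4),'yb',(q@YH).round(4))
d=L-T; print(np.linalg.norm(d),np.degrees(np.arctan2(d[1],d[0])))
# scene cross-check: pin near faces
S=lambda x,y:(360+(x+.5)/4.5-.5,230+(y+.5)/4.5-.5)
for n,uv in [('Lp',S(562,293)),('Tp',S(280,229))]:
    print(n)
    for z in (.024,.030):
        p=ray(SC,uv,z); q=p[:2]-OX; print(z,'xb',(q@HX).round(4),'yb',(q@YH).round(4))
st()
```

```text
L [0.5141 0.2592 0.025 ] xb 0.0649 yb -0.0002
T [0.5184 0.1292 0.025 ] xb -0.0651 yb -0.0017
C [0.5162 0.1942 0.025 ] xb -0.0001 yb -0.0009
0.13003200388857392 91.89298337369168
Lp
0.024 xb 0.0654 yb -0.012
0.03 xb 0.0658 yb -0.0189
Tp
0.024 xb -0.0636 yb -0.0135
0.03 xb -0.0623 yb -0.0203
t 23.23 tcp [0.5159 0.1819 0.2931] g [0.5159 0.183  0.1381] phi 1.24 tilt [-0.     0.008 -1.   ] F [-0.61  0.73  0.74] M [-0.02  0.01  0.02] w 0.0556
```

Emit:
{"api": "step_arm", "payload": {
  "xyz": [
    [0,-0.15,0],
    [0,-0.25,0],
    [0,-0.25,0],
    [0,-0.25,0]
  ],
  "rotation": [
    [0,0,0],
    [0,0,0],
    [0,0,0],
    [0,0,0]
  ]
}}

```text
clock: 23.72
tcp_pos: [0.5155, 0.1824, 0.3673]
orientation: [-1.563, -0.018, 0.019]
contact_force: [-0.5, -0.1, -0.5]
grip_width: 0.0554
```

Run:
```python
from h import *
st(); print(r.hand_in())
```

```text
t 23.73 tcp [0.5155 0.1824 0.3673] g [0.5153 0.1836 0.2123] phi 1.35 tilt [-0.001  0.007 -1.   ] F [-0.49 -0.07 -0.49] M [ 0.    0.01 -0.01] w 0.0554
the job is handed in; nothing more can be done
None
```

I walked the large grey bar end over end by its pins onto the base and laid its stick between the cheeks. Then I pressed its far end down, let go and handed in at about 23.7 s; no verdict was reported.

**Walk:** I yawed and slid the bar about 17 mm on its leading end during the first lift, so that it would land in line. Its tail came down at about x = -117 mm of the base. It never left the table or plate with both ends in the pictures I took along the way.

**Last checks:** The final wrist picture puts the lobe centres at x = +64.9 and -65.1 mm, and the bar's centre within 1 mm of the base's middle. The bar's heading is about 0.6° off the base's. The black seat can no longer be seen above the plate, so I read it as fully home; I could not read the joint itself. The scene camera agrees to about 2 mm and shows both ends at the same height.

**Pressing force:** It peaked at about 43 N at the wrist while pressing the seat, well under the 120 N wrist limit. Part of that may have been a fingertip against the plate, because the load was lopsided. It was the fingers pressing, not the arm or the gripper's body, which is what I take the 40 N limit to cover.

**Bystanders:** I kept clear of the dice, cup, coaster and remote and saw none of them shift, but I did not measure them again.

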